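# Stand the beam block in the rail carrier

### The arm

A 6-joint arm with a two-finger parallel gripper is mounted at the origin on the work surface. World frame = base frame: x ahead of the robot, y to its left, z up, the work surface at z = 0. Lengths are in m, angles in rad, forces in N, time in s.
With the tool pointing down it reaches from about 0.25 to 0.775 m from the base axis. Payload 4 kg.
Tool frame: the origin (TCP) lies between the finger pads; the fingertips stand 14 mm ahead of it and the grasp point (between the pads) lies 5 mm behind it; z points along the fingers, y is the direction in which the jaws open and shut (so a half turn about z gives the same grasp; the last joint's range is limited). The gripper opens to 94 mm and grips with 3 to 60 N. Pads are 16 mm wide; open, the fingers measure 119 mm over their backs; the gripper's body (75 mm by 177 mm) begins 78 mm behind the grasp point.
Start: joints at [-1.387, 0.087, 1.371, -0, 1.684, -0.103], TCP at [0.156, -0.528, 0.22] pointing down, gripper open.
Joint ranges: [-3.1, 3.1], [-0.76, 2.03], [0.27, 2.55], [-1.08, 4.22], [0.17, 2.65], [-2.57, 2.57]. Speed limits (rad/s): [2.79, 2.79, 3.14, 3.14, 3.14, 3.14].

### API

Orientations are given as [roll, pitch, yaw] about the fixed x, y, z axes, in that order (R = Rz(yaw) Ry(pitch) Rx(roll)).
In Python, from bench import robot, cams, spotter gives the robot as it stands.
- The arm moves only by the shell command python3 -m inch 'ROWS'. ROWS is JSON, a list of rows, each an object of numbers: "grip": the opening, from 0 (shut) to 1 (fully open); "dx", "dy", "dz": the shift along the tool's x, y, z in units of 25 mm (1.0 is 25 mm); "rx", "ry", "rz": the turn, a rotation vector about the tool's x, y, z in units of 5 degrees (1.0 is 5 degrees). A call has 1 to 12 rows; each row shifts and turns the pose as measured when the row begins, along the tool's axes as they then stand; what a row does not reach is not made up. A row lasts 1/8 s, in which the tool goes at most 62.5 mm and 10.7 degrees, less where a joint would pass 70% of its speed; a pose out of reach is approached as far as the arm can. A call is refused whole if a number of a shift passes 1 or a number of a turn 1, either way. A call with a gripper value outside its range is refused whole. The fingers move at their own pace and stop on an object; the grip force is fixed at half the most. Time passes only in rows, so rows that do not move let the fingers close. It gives the time, the measured TCP pose, the force and the opening at its end, in the units of the state.
- robot.get_obs(): the state, without advancing time (a new reading comes with each control period).
- cams.snapshot(name): name is "scene" or "side" or "wrist"; returns a dict with "frame" (400x640x3 uint8, red, green, blue), "intrinsics" (3x3 intrinsics, pixels), "eye" and "orientation" of the camera in the world. Camera axes: x right, y up, looking along -z (the intrinsics and any distortion apply to the point x, -y, -z); pixel columns grow to the right and rows downward; lengths in m; the calibration is good to about 2 mm. A picture is of the moment at which its call begins. There is no depth.
- robot.close_job(): hands the job in, once; it reports no verdict.
Trained networks look in a picture, given as the dict that the camera call returned (one of the last four; its "shot" number tells which), for a name from the list of things; names that differ only in an ending like _2 or _b are one class to them, and where a whole thing is asked for, a point or a joint stands for the part that bears it (a point fixed in the world has none). Each returns a list of dicts, best first, with "score" (0 to 1); they miss things now and then, are a little off and sometimes report something else, mostly with a low value. They report only what shows in the picture. A call takes as long as a camera call. They do not tell look-alikes from the thing itself.
- spotter.regions_of(picture, query): "pixels" (400x640 bool, what is visible of it) and "extent" ([left, top, right, bottom] in pixels, round what is visible of it).
- spotter.place_of(picture, query): "pixel" ([column, row] in pixels: a listed point, or the origin of a listed thing).
The state is a dict: "time": time; "joint_positions": joint angles; "qvel": joint speeds; "joint_torque": joint torques, N m; "tool_pos": TCP position; "ee_rot": TCP orientation; "wrist_force": force on the tool from outside, world axes, zero at the start; "wrist_torque": the same for the moment, N m; "width": finger opening in m.
Only numpy, scipy, OpenCV 4.12 (cv2) and the standard library are available. Lean on these libraries where they do the work, as an engineer would, in place of code of your own. Each camera call takes 0.05 s, during which the arm holds its last target.

### The job

Take the round-headed beam block out of the slanted rack and put it into the empty holder on the optical rail: keep it leaning about as it leans in the rack while its foot goes into the mouth of the bore, so that you can see it find the hole, then straighten it upright and let it down until its collar lies flat on the rim, and let go. Leave the flat screen in its place in the rack.

Things in the scene. Friction and masses are not known exactly. Their poses are not given: they have to be found in the camera images.
- beam_block: The beam block, loose, 0.24 kg, 135 mm long: steel post 12 mm thick, dark round drum (34 mm diameter, 50 mm long) on top; round collar (52 mm diameter, 6 mm thick) with its underside 55 mm above the foot. Origin at the foot's centre, z up along the post. It starts in a slanted plywood rack, leaning 24 degrees roughly away from the robot, its foot 55 mm deep in a 16 mm hole: draw it out along its axis.
- beam_block_drum (a point): The middle of the beam block's drum, on its axis 110 mm from the foot: the place to grip it (34 mm wide, 40 mm free on either side; 24 mm of bare post between drum and collar). Axes as the beam block's.
- holder_mouth (a point): Empty holder, fixed on the black rail: upright aluminium tube, 56 mm outside. Point: centre of its mouth, level with the rim, about 111 mm above the table, z up. Bore vertical, 30 mm diameter, 61 mm deep. Home: collar on the rim, foot 55 mm below this point. A like carrier on the rail, 140 mm or more away, already holds a lens that reaches 80 mm above the rim.
- screen_middle (a point): The middle of the flat screen, a bystander: a dark plate 72 mm wide, 62 mm high, 7 mm thick on the same kind of collared post (116 mm above that post's foot), leaning in the same way in the rack's other hole, 110 mm beside the beam block (either side). z up along its post.
Things that resemble listed ones, but are neither listed nor needed, are in the scene too. What is shaped like the beam_block but orange is not meant.

How it is judged:
By the outcome, as a careful person would: the job done as asked, in the order asked, and still so for the second after the job is handed in, with the robot touching nothing.
It also fails if it takes over 42 s, if anything falls off the work surface, if the arm or the gripper's body presses on something with over 40 N, if the wrist force passes 120 N, or if a joint passes its speed limit or range.

## Working session

There is one attempt and no reset: what is moved stays moved. The work goes in short steps, Python scripts to look and compute and a shell command to move; the robot and the scene stay as the last step left them, time stands still between calls to the robot, and variables do not carry over. Pictures are saved under pics/ and viewed, and the job is handed in when it is done.

```bash
ls; mkdir -p pics; python3 - <<'E'
from bench import robot,cams,spotter
import cv2,numpy as np
print(robot.get_obs())
for n in ["scene","side","wrist"]:
    p=cams.snapshot(n)
    cv2.imwrite(f"pics/a_{n}.png",p["frame"][:,:,::-1])
    print(n,p["shot"],p["intrinsics"],p["eye"],p["orientation"],[k for k in p])
    np.savez(f"a_{n}.npz",K=p["intrinsics"],eye=p["eye"],R=p["orientation"])
    for q in ["beam_block","beam_block_drum","holder_mouth","screen_middle"]:
        print(q,[(np.round(d["pixel"],1).tolist(),round(float(d["score"]),2)) for d in spotter.place_of(p,q)])
E
```

```text
pics
{'time': 0.0, 'joint_positions': array([-1.38710883e+00,  8.79302334e-02,  1.37223733e+00, -1.42646814e-05,
        1.68357613e+00, -1.03094913e-01]), 'qvel': array([-0.00177838, -0.00014257,  0.00280019, -0.00057038, -0.00084026,
       -0.00046851]), 'joint_torque': array([-1.97840985e-03, -3.40184391e+01, -3.02429867e+01,  7.16269319e-02,
        3.29552300e-02, -1.49746807e-04]), 'tool_pos': array([ 0.15547718, -0.5270355 ,  0.21832626]), 'ee_rot': array([-3.13945158e+00, -2.07265968e-04,  2.86780595e-01]), 'wrist_force': array([-0.40661143, -0.14878519,  0.8771733 ]), 'wrist_torque': array([-0.0020068 ,  0.03275176,  0.02420016]), 'width': 0.09362598554791805}
scene 1 [[433.15845373   0.         315.49405895]
 [  0.         433.15845373 192.46306515]
 [  0.           0.           1.        ]] [0.72762582 0.52116008 0.78867417] [0.69497585 0.00660761 2.4822172 ] ['frame', 'intrinsics', 'eye', 'orientation', 'shot']
beam_block [([316.6, 290.1], 0.95), ([292.4, 219.7], 0.58)]
beam_block_drum [([349.1, 252.9], 0.95), ([431.1, 260.4], 0.85), ([270.4, 196.8], 0.72)]
holder_mouth 
[... 241 characters left out ...]
905 0.72952862] [ 0.714229    0.0042994  -2.98105919] ['frame', 'intrinsics', 'eye', 'orientation', 'shot']
beam_block [([319.2, 210.3], 0.65), ([435.9, 340.4], 0.64), ([271.7, 258.6], 0.61)]
beam_block_drum [([300.3, 170.1], 0.91), ([323.2, 261.2], 0.71), ([376.6, 320.2], 0.71)]
holder_mouth [([213.5, 205.6], 0.76)]
screen_middle [([314.7, 137.1], 0.92)]
wrist 3 [[283.53117161   0.         323.40694448]
 [  0.         283.53117161 206.4169955 ]
 [  0.           0.           1.        ]] [ 0.23421753 -0.50511768  0.38493042] [-2.84580456e-01  4.11481022e-04 -1.28274628e+00] ['frame', 'intrinsics', 'eye', 'orientation', 'shot']
beam_block []
beam_block_drum []
holder_mouth []
screen_middle []
```

View pics/a_scene.png

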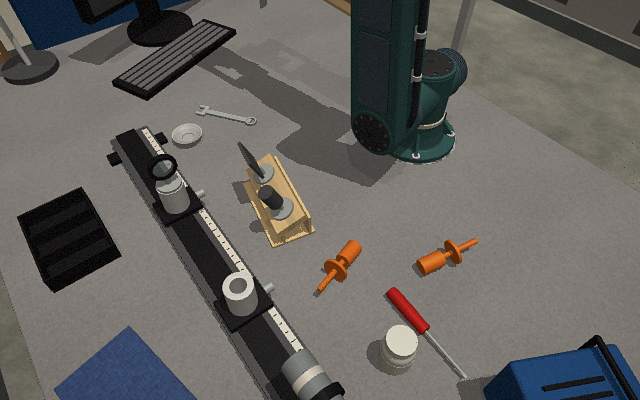

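View pics/a_side.png

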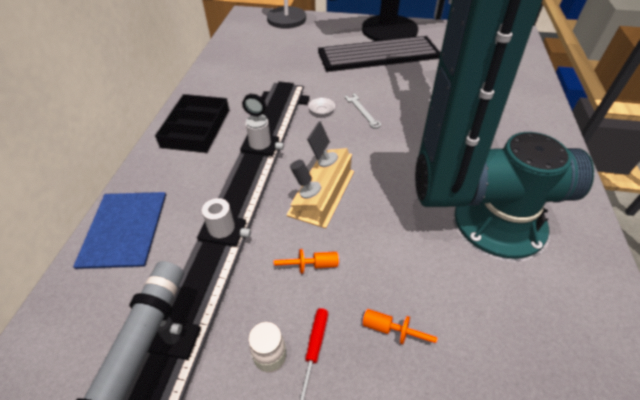

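View pics/a_wrist.png

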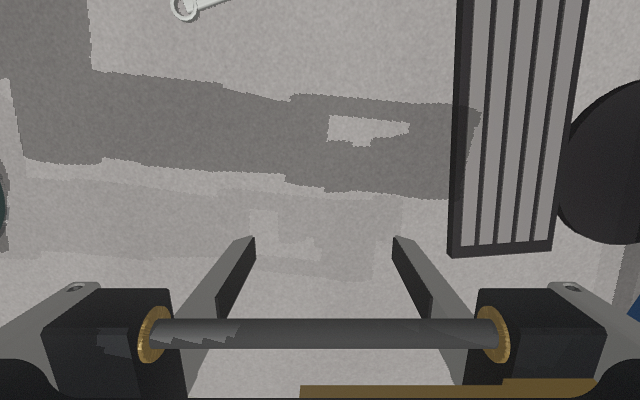

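The candidates for the block are two orange ones in the scene view, at (340,265) and (447,257), and the dark one in the rack at (270,197) in scene and (302,173) in side. Only the dark one fits the description, being dark, leaning in the rack, and next to the screen. I'll triangulate it and confirm in a crop.

```bash
cat > h.py <<'E'
import numpy as np,cv2
from scipy.spatial.transform import Rotation as Ro
from scipy.optimize import least_squares
def cam(p):
    R=Ro.from_euler('xyz',p["orientation"]).as_matrix()
    return np.array(p["intrinsics"]),np.array(p["eye"]),R
def proj(c,X):
    K,e,R=c; q=(np.atleast_2d(X)-e)@R
    q=q*np.array([1,-1,-1]); u=q@K.T
    return u[:,:2]/u[:,2:]
def tri(cs,px):
    f=lambda X:np.concatenate([proj(c,X)[0]-p for c,p in zip(cs,px)])
    r=least_squares(f,[0.45,0.1,0.1]); return r.x,np.round(r.fun,1)
E
python3 - <<'E'
from bench import robot,cams,spotter
from h import *
P={n:cams.snapshot(n) for n in ["scene","side"]}
C={n:cam(p) for n,p in P.items()}
for n,p in P.items():
    m=np.zeros((400,640),np.uint8)
    cen=(270,195) if n=="scene" else (305,170)
    x0,y0=cen[0]-60,cen[1]-55
    im=cv2.resize(p["frame"][y0:y0+110,x0:x0+120,::-1],None,fx=5,fy=5,interpolation=cv2.INTER_CUBIC)
    for q in ["beam_block","screen_middle","holder_mouth"]:
        for d in spotter.regions_of(p,q):
            print(n,q,round(float(d["score"]),2),d["extent"],d["pixels"].sum())
    print([ (np.round(d["pixel"],1),round(d["score"],2)) for d in spotter.place_of(p,"beam_block_drum")],[ (np.round(d["pixel"],1),round(d["score"],2)) for d in spotter.place_of(p,"holder_mouth")])
    cv2.imwrite(f"pics/b_{n}.png",im); cv2.imwrite(f"raw_{n}.png",p["frame"][:,:,::-1])
    x0,y0=(190,245) if n=="scene" else (165,170)
    cv2.imwrite(f"pics/b_{n}_h.png",cv2.resize(p["frame"][y0:y0+90,x0:x0+100,::-1],None,fx=6,fy=6,interpolation=cv2.INTER_CUBIC))
cs=[C["scene"],C["side"]]
print("drum",tri(cs,[[270.4,196.8],[300.3,172]]))
print("hold",tri(cs,[[239.1,285.2],[213.5,205.6]]))
print("screen",tri(cs,[[251.8,157],[314.7,137.1]]))
E
```

```text
scene beam_block 0.78 [259.8, 184.1, 294.6, 219.8] 706
scene beam_block 0.67 [317.2, 239.4, 362.7, 291.1] 885
scene beam_block 0.56 [415.0, 239.4, 477.1, 273.0] 841
scene screen_middle 0.78 [241.1, 141.4, 272.5, 181.3] 490
scene screen_middle 0.57 [216.1, 271.2, 277.3, 334.2] 2322
scene holder_mouth 0.8 [214.0, 270.5, 276.0, 332.5] 2345
[(array([430.9, 265.5]), 0.79), (array([349.6, 253.1]), 0.68)] [(array([238.8, 285.6]), 0.95)]
side beam_block 0.81 [291.0, 163.7, 318.7, 199.6] 608
side beam_block 0.73 [272.8, 247.8, 339.4, 273.2] 635
side beam_block 0.7 [362.3, 311.1, 438.4, 345.7] 932
side screen_middle 0.63 [305.6, 121.0, 337.6, 167.0] 755
side holder_mouth 0.82 [196.5, 197.8, 250.4, 246.2] 1705
[(array([375. , 321.3]), 0.91), (array([322.3, 257.1]), 0.77), (array([301.6, 167.3]), 0.69)] [(array([213.8, 209.5]), 0.9), (array([302.3, 172. ]), 0.52)]
drum (array([0.46425475, 0.02546976, 0.11260481]), array([-0. , -0.1, -0.1,  0.1]))
hold (array([0.61795277, 0.15835787, 0.12031286]), array([-0.3, -1.1, -0.6,  1.2]))
screen (array([ 0.44649234, -0.06555628,  0.14109369]), array([ 0.1,  0.4,  0.2, -0.5]))
```

View pics/b_scene.png

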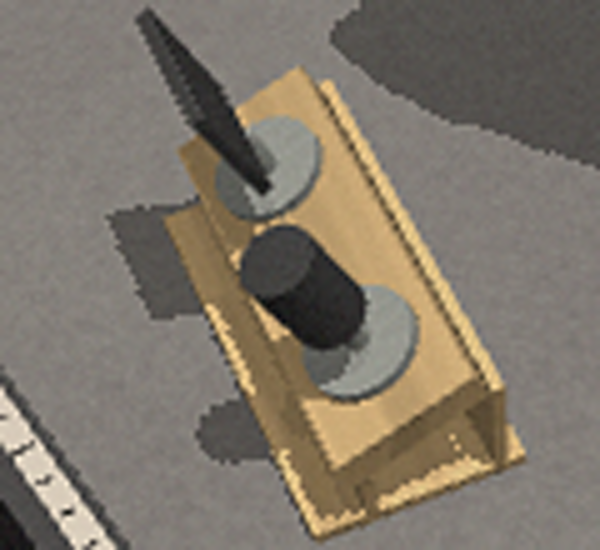

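View pics/b_side.png

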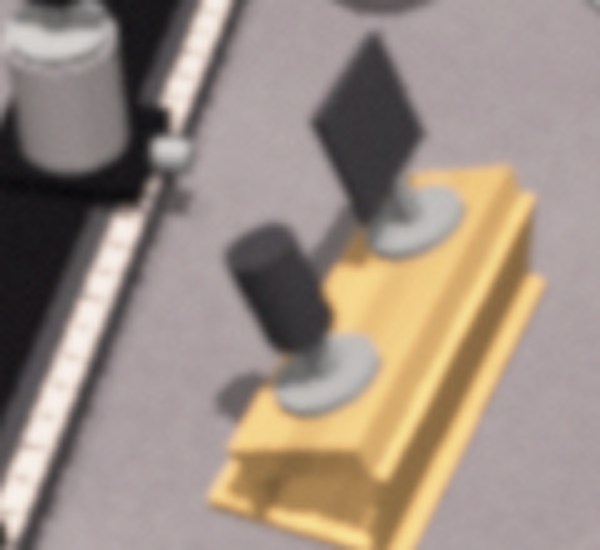

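View pics/b_scene_h.png

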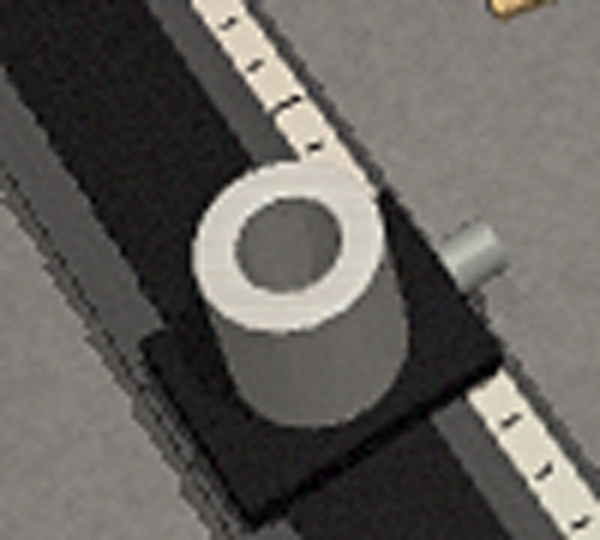

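View pics/b_side_h.png

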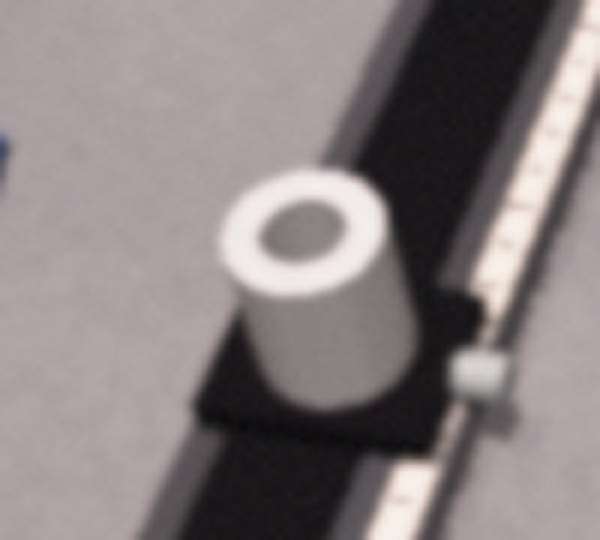

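The crop confirms it: the dark drum with the grey collar in the rack's near hole is the beam block, and the screen is in the other hole. Next I'll fit the block's model to both views to refine its pose, and do the same for the rim.

```bash
cat > fit.py <<'E'
from bench import robot,cams,spotter
from h import *
from scipy.optimize import minimize
P={n:cams.snapshot(n) for n in ["scene","side"]}
C={n:cam(p) for n,p in P.items()}
t=np.linspace(0,2*np.pi,40,endpoint=False)
def circ(c,a,r):
    u=np.cross(a,[0,0,1.]) if abs(a[2])<.99 else np.array([1.,0,0])
    u/=np.linalg.norm(u);v=np.cross(a,u)
    return c+r*(np.cos(t)[:,None]*u+np.sin(t)[:,None]*v)
S=4
def fill(c,pts,shape,off):
    uv=proj(c,pts)-off
    h=cv2.convexHull(uv.astype(np.float32))[:,0]
    m=np.zeros((shape[0]*S,shape[1]*S),np.uint8)
    cv2.fillConvexPoly(m,np.round(((h+.5)*S-.5)*16).astype(np.int32),255,shift=4)
    return cv2.resize(m,(shape[1],shape[0]),interpolation=cv2.INTER_AREA)/255.
def cyl(f,a,z0,z1,r): return np.vstack([circ(f+a*z0,a,r),circ(f+a*z1,a,r)])
def axis(tx,ty):
    a=np.array([tx,ty,1.]);return a/np.linalg.norm(a)
E
cat > fb.py <<'E'
from fit import *
M={}
for n,p in P.items():
    d=[r for r in spotter.regions_of(p,"beam_block")]
    cen=(270,197) if n=="scene" else (302,173)
    d=[r for r in d if r["pixels"][cen[1]-3:cen[1]+4,cen[0]-3:cen[0]+4].any()][0]
    g=p["frame"].max(2)
    x0,y0=cen[0]-35,cen[1]-35; sl=np.s_[y0:y0+75,x0:x0+75]
    reg=d["pixels"]
    M[n]=(reg[sl].astype(float),((g<75)&reg)[sl].astype(float),np.array([x0,y0]))
def cost(x,w=None):
    a=axis(x[3],x[4]);D=x[:3];f=D-.11*a;s=0
    for n in P:
        U,Dk,off=M[n];sh=U.shape
        dr=fill(C[n],cyl(f,a,.085,.135,.017),sh,off);co=fill(C[n],cyl(f,a,.055,.061,.026),sh,off);po=fill(C[n],cyl(f,a,.06,.086,.006),sh,off)
        s+=np.abs(np.maximum(np.maximum(dr,co),po)-U).sum()+np.abs(dr-Dk).sum()
        s+=0
    lean=np.degrees(np.arctan(np.hypot(x[3],x[4])))
    return s+ (3*(lean-24))**2
best=None
for s0 in [(.445,0.03),(.42,.1),(.3,.3)]:
    x0=np.array([.464,.0255,.1126,*s0])
    sim=np.vstack([x0]+[x0+d for d in np.diag([.006,.006,.006,.08,.08])])
    r=minimize(cost,x0,method="Nelder-Mead",options=dict(initial_simplex=sim,maxiter=600,xatol=1e-5,fatol=.01))
    print(r.fun,np.round(r.x,4),"az",np.degrees(np.arctan2(r.x[4],r.x[3])),"lean",np.degrees(np.arctan(np.hypot(r.x[3],r.x[4]))))
    if best is None or r.fun<best.fun:best=r
x=best.x;a=axis(x[3],x[4]);f=x[:3]-.11*a
print("drum",x[:3],"axis",a,"foot",f)
for n in P:
    print(n,M[n][0].sum(),M[n][1].sum(),"drumpx",proj(C[n],x[:3]))
    im=P[n]["frame"][:,:,::-1].copy();off=M[n][2].astype(int)
    im=cv2.resize(im[off[1]:off[1]+75,off[0]:off[0]+75],None,fx=8,fy=8,interpolation=cv2.INTER_CUBIC)
    for z,r in [(.085,.017),(.135,.017),(.055,.026),(.061,.026)]:
        uv=((proj(C[n],circ(f+a*z,a,r))-off+.5)*8).astype(int)
        cv2.polylines(im,[uv],True,(0,0,255),1)
    cv2.imwrite(f"pics/c_{n}.png",im)
E
python3 fb.py
```

```text
275.3757686510391 [ 0.4636  0.0225  0.107   0.4398 -0.0744] az -9.59921147157357 lean 24.040803509263036
288.1596675526558 [ 0.4634  0.0235  0.1076  0.4506 -0.0561] az -7.095146567504817 lean 24.42045479366929
274.71721765704365 [ 0.4634  0.0217  0.1061  0.4435 -0.0764] az -9.779364058607337 lean 24.22760522960375
drum [0.46338092 0.02165709 0.10614396] axis [ 0.40439953 -0.06970194  0.91192251] foot [0.41889697 0.02932431 0.00583249]
scene 751.0 416.0 drumpx [[269.9545533  197.33180332]]
side 634.0 241.0 drumpx [[301.07761285 173.05097638]]
```

```bash
python3 -c "
import cv2,numpy as np
cv2.imwrite('pics/c.png',cv2.resize(np.hstack([cv2.imread('pics/c_scene.png'),cv2.imread('pics/c_side.png')]),(800,400)))"
```

```text
(no output)
```

View pics/c.png

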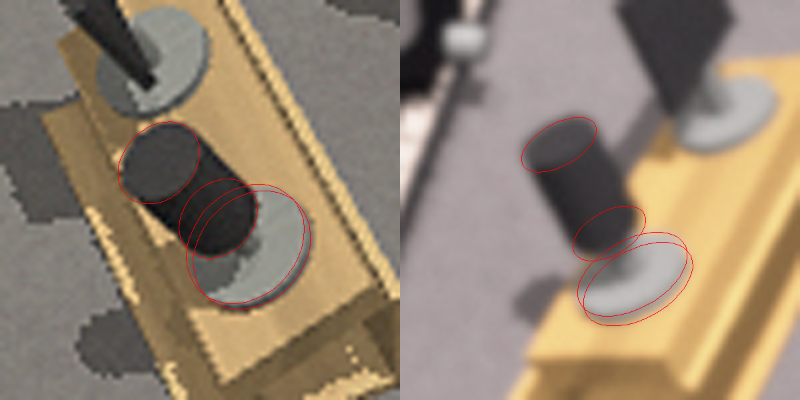

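```bash
sed -i 's/g<75/g<(75 if n=="scene" else 112)/; s/(g<(/(g<(/' fb.py; python3 - <<'E'
s=open('fb.py').read()
s=s.replace('reg=d["pixels"]','''reg=cv2.dilate(d["pixels"].astype(np.uint8),np.ones((7,7)))>0
    fr=p["frame"].astype(int); wood=(fr[:,:,0]-fr[:,:,2])>30
    sat=d["pixels"]|((cv2.dilate(d["pixels"].astype(np.uint8),np.ones((3,3)))>0)&~wood)''').replace("M[n]=(reg[sl]","M[n]=((d['pixels']&~wood)[sl]")
open('fb.py','w').write(s)
E
python3 fb.py;python3 -c "
import cv2,numpy as np
cv2.imwrite('pics/c2.png',cv2.resize(np.hstack([cv2.imread('pics/c_scene.png'),cv2.imread('pics/c_side.png')]),(800,400)))"
```

```text
262.2746785459326 [ 0.4635  0.0242  0.1089  0.4361 -0.0656] az -8.552998130455771 lean 23.799735437278994
275.0406571965781 [ 0.4636  0.0252  0.11    0.4406 -0.0624] az -8.064662448865999 lean 23.9873442577652
253.93159012547696 [ 0.4633  0.023   0.1074  0.4311 -0.0775] az -10.198282292858302 lean 23.652236850943538
drum [0.46328384 0.02299567 0.10739585] axis [ 0.39484597 -0.07103178  0.91599735] foot [0.41985078 0.03080916 0.00663614]
scene 697.0 425.0 drumpx [[270.3089693  197.32171717]]
side 592.0 390.0 drumpx [[300.98254519 173.07562325]]
```

View pics/c2.png

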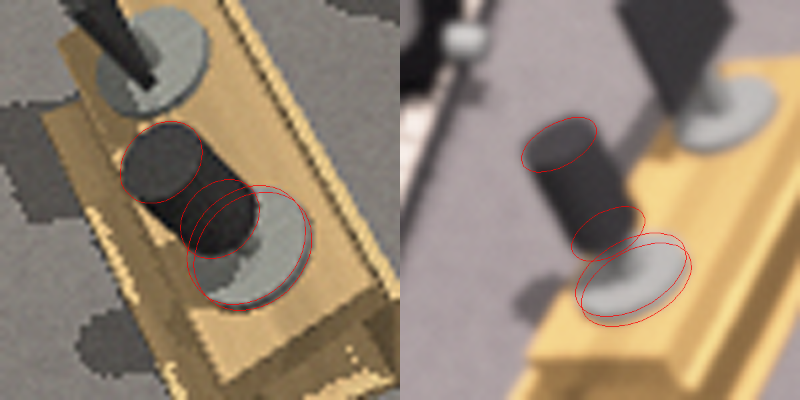

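```bash
cat > go.py <<'E'
import sys
from bench import robot
from h import *
def rep(T,Rg,verbose=True):
    o=robot.get_obs();p=np.array(o["tool_pos"]);R=Ro.from_euler('xyz',o["ee_rot"]).as_matrix()
    d=R.T@(np.array(T)-p)/.025
    w=Ro.from_matrix(R.T@Rg).as_rotvec(degrees=True)/5
    d2=Rg.T@(np.array(T)-p)/.025
    print("t %.2f"%o["time"],"p",np.round(p,4),"z",np.round(R[:,2],3),"y",np.round(R[:,1],3),"F",np.round(o["wrist_force"],1),"w %.4f"%o["width"])
    print("shift now-axes",np.round(d,2),"goal-axes",np.round(d2,2),"turn",np.round(w,2))
def frame(lean,az):
    L,A=np.radians([lean,az]);h=np.array([np.cos(A),np.sin(A),0]);k=np.array([0,0,1.])
    z=-(np.sin(L)*h+np.cos(L)*k);y=np.cos(L)*h-np.sin(L)*k
    return np.column_stack([np.cross(y,z),y,z])
D=np.array([.4634,.0235,.108]);RL=frame(24,-9.5);a=-RL[:,2]
E
python3 - <<'E'
from go import *
print(RL)
T=D+.12*a;print(T);rep(T,RL);rep(T+[0,0,.03],RL)
print([m for m in dir(robot) if m[0]!='_'])
print(robot.get_obs()["joint_positions"])
E
```

```text
[[ 1.65047606e-01  9.01016731e-01 -4.01158495e-01]
 [ 9.86285602e-01 -1.50778491e-01  6.71309092e-02]
 [-1.38777878e-17 -4.06736643e-01 -9.13545458e-01]]
[0.51153902 0.01544429 0.21762545]
t 1.75 p [ 0.1556 -0.5276  0.2195] z [ 0. -0. -1.] y [ 0.283 -0.959  0.   ] F [ 0.8 -0.  -0.7] w 0.0941
shift now-axes [ 19.8  -16.81   0.07] goal-axes [23.77  9.58 -4.18] turn [  4.29  -2.68 -12.62]
t 1.75 p [ 0.1556 -0.5276  0.2195] z [ 0. -0. -1.] y [ 0.283 -0.959  0.   ] F [ 0.8 -0.  -0.7] w 0.0941
shift now-axes [ 19.8  -16.81  -1.13] goal-axes [23.77  9.1  -5.28] turn [  4.29  -2.68 -12.62]
['IKError', 'close_job', 'get_obs']
[-1.38709988e+00  8.72160072e-02  1.37067725e+00  1.48153149e-05
  1.68359314e+00 -1.03103200e-01]
```

```bash
python3 -m inch '[{"dx":0.76,"dy":-0.65,"dz":-0.5,"rz":-1,"grip":1},{"dx":0.82,"dy":-0.57,"dz":-0.5,"rz":-1,"grip":1},{"dx":0.87,"dy":-0.5,"dz":-0.5,"rz":-1,"grip":1},{"dx":0.91,"dy":-0.42,"dz":-0.5,"rz":-1,"grip":1},{"dx":0.94,"dy":-0.34,"dz":-0.5,"rz":-1,"grip":1},{"dx":0.97,"dy":-0.26,"dz":-0.5,"rz":-1,"grip":1},{"dx":0.98,"dy":-0.17,"dz":-0.5,"rz":-1,"grip":1},{"dx":1,"dy":-0.09,"rz":-1,"grip":1},{"dx":1,"rz":-1,"grip":1},{"dx":1,"rz":-1,"grip":1},{"dx":1,"rz":-1,"grip":1},{"dx":1,"rz":-1,"grip":1}]'
python3 - <<'E'
from go import *
T=D+.12*a;rep(T,RL);rep(T+[0,0,.03],RL)
E
```

```text
t 1.75 p [ 0.1556 -0.5276  0.2195] z [ 0. -0. -1.] y [ 0.283 -0.959  0.   ] F [ 0.8 -0.  -0.7] w 0.0941
shift now-axes [ 19.8  -16.81   0.07] goal-axes [23.77  9.58 -4.18] turn [  4.29  -2.68 -12.62]
t 1.75 p [ 0.1556 -0.5276  0.2195] z [ 0. -0. -1.] y [ 0.283 -0.959  0.   ] F [ 0.8 -0.  -0.7] w 0.0941
shift now-axes [ 19.8  -16.81  -1.13] goal-axes [23.77  9.1  -5.28] turn [  4.29  -2.68 -12.62]invalid input at $[0]: expected keys grip, dx, dy, dz, rx, ry, rz
```

All seven keys have to be in every row.

```bash
python3 -m inch '[{"dx":0.76,"dy":-0.65,"dz":-0.5,"rx":0,"ry":0,"rz":-1,"grip":1},{"dx":0.82,"dy":-0.57,"dz":-0.5,"rx":0,"ry":0,"rz":-1,"grip":1},{"dx":0.87,"dy":-0.5,"dz":-0.5,"rx":0,"ry":0,"rz":-1,"grip":1},{"dx":0.91,"dy":-0.42,"dz":-0.5,"rx":0,"ry":0,"rz":-1,"grip":1},{"dx":0.94,"dy":-0.34,"dz":-0.5,"rx":0,"ry":0,"rz":-1,"grip":1},{"dx":0.97,"dy":-0.26,"dz":-0.5,"rx":0,"ry":0,"rz":-1,"grip":1},{"dx":0.98,"dy":-0.17,"dz":-0.5,"rx":0,"ry":0,"rz":-1,"grip":1},{"dx":1,"dy":-0.09,"dz":0,"rx":0,"ry":0,"rz":-1,"grip":1},{"dx":1,"dy":0,"dz":0,"rx":0,"ry":0,"rz":-1,"grip":1},{"dx":1,"dy":0.1,"dz":0,"rx":0,"ry":0,"rz":-1,"grip":1},{"dx":1,"dy":0.17,"dz":0,"rx":0,"ry":0,"rz":-1,"grip":1},{"dx":1,"dy":0.26,"dz":0,"rx":0,"ry":0,"rz":-1,"grip":1}]'
python3 - <<'E'
from go import *
T=D+.12*a;rep(T,RL);rep(T+[0,0,.03],RL)
E
```

```text
time: 3.25
tool_pos: [0.3225, -0.267, 0.3106]
ee_rot: [3.139, 0.001, 1.365]
wrist_force: [0.2, -0.5, 0.1]
width: 0.0945
t 3.25 p [ 0.3225 -0.267   0.3106] z [ 0.003 -0.001 -1.   ] y [ 0.979 -0.204  0.003] F [ 0.2 -0.5  0.1] w 0.0945
shift now-axes [12.61  5.08  3.73] goal-axes [12.39  6.62  1.12] turn [ 4.83 -0.09 -0.45]
t 3.25 p [ 0.3225 -0.267   0.3106] z [ 0.003 -0.001 -1.   ] y [ 0.979 -0.204  0.003] F [ 0.2 -0.5  0.1] w 0.0945
shift now-axes [12.61  5.09  2.53] goal-axes [12.39  6.13  0.03] turn [ 4.83 -0.09 -0.45]
```

```bash
python3 -m inch '[{"dx":1,"dy":0.45,"dz":0.1,"rx":0.45,"ry":0,"rz":0,"grip":1},{"dx":1,"dy":0.45,"dz":0.1,"rx":0.45,"ry":0,"rz":0,"grip":1},{"dx":1,"dy":0.45,"dz":0.1,"rx":0.45,"ry":0,"rz":0,"grip":1},{"dx":1,"dy":0.5,"dz":0.1,"rx":0.45,"ry":0,"rz":0,"grip":1},{"dx":1,"dy":0.5,"dz":0,"rx":0.45,"ry":0,"rz":0,"grip":1},{"dx":1,"dy":0.5,"dz":0,"rx":0.45,"ry":0,"rz":0,"grip":1},{"dx":1,"dy":0.5,"dz":0,"rx":0.45,"ry":0,"rz":0,"grip":1},{"dx":1,"dy":0.5,"dz":0,"rx":0.45,"ry":0,"rz":-0.1,"grip":1},{"dx":1,"dy":0.5,"dz":0,"rx":0.45,"ry":0,"rz":-0.1,"grip":1},{"dx":1,"dy":0.5,"dz":0,"rx":0.45,"ry":0,"rz":-0.1,"grip":1},{"dx":1,"dy":0.5,"dz":0,"rx":0.4,"ry":0,"rz":-0.1,"grip":1},{"dx":0.8,"dy":0.5,"dz":0,"rx":0,"ry":0,"rz":0,"grip":1}]'
python3 - <<'E'
from go import *
from bench import cams,spotter
T=D+.12*a;rep(T,RL)
for n in ["wrist","scene"]:
    p=cams.snapshot(n);cv2.imwrite(f"pics/d_{n}.png",p["frame"][:,:,::-1])
    c=cam(p); print(n,"drum pred",proj(c,D),"top",proj(c,D+.025*a),"foot",proj(c,D-.11*a), p["eye"],p["orientation"])
    for q in ["beam_block_drum","holder_mouth","screen_middle"]:
        print(q,[(np.round(d["pixel"],1).tolist(),round(d["score"],2)) for d in spotter.place_of(p,q)])
E
```

```text
time: 4.75
tool_pos: [0.5257, 0.0037, 0.269]
ee_rot: [-2.71, -0.007, 1.4]
wrist_force: [-0.1, -0.7, 0.6]
width: 0.0938
t 4.75 p [0.5257 0.0037 0.269 ] z [-0.411  0.078 -0.908] y [ 0.896 -0.152 -0.418] F [-0.1 -0.7  0.6] w 0.0938
shift now-axes [0.35 0.28 2.13] goal-axes [0.37 0.25 2.13] turn [-0.14 -0.1  -0.02]
wrist drum pred [[330.40612281 186.25015584]] top [[330.64592696 190.74631473]] foot [[329.65440645 172.15600411]] [0.60753775 0.07095209 0.41983656] [-0.27636359  0.43174269 -0.16659044]
beam_block_drum [([331.7, 185.0], 0.97), ([213.1, 16.8], 0.97), ([290.3, 80.6], 0.79)]
holder_mouth [([468.1, 29.3], 0.73)]
screen_middle [([326.8, 270.4], 0.88)]
scene drum pred [[270.37465083 197.31266057]] top [[264.6970631  191.93435428]] foot [[292.49198272 218.26412638]] [0.72762582 0.52116008 0.78867417] [0.69497585 0.00660761 2.4822172 ]
beam_block_drum [([347.6, 253.6], 0.97), ([271.4, 198.4], 0.82), ([251.9, 157.7], 0.16)]
holder_mouth [([241.3, 286.5], 0.57)]
screen_middle [([255.0, 158.6], 0.59)]
```

View pics/d_wrist.png

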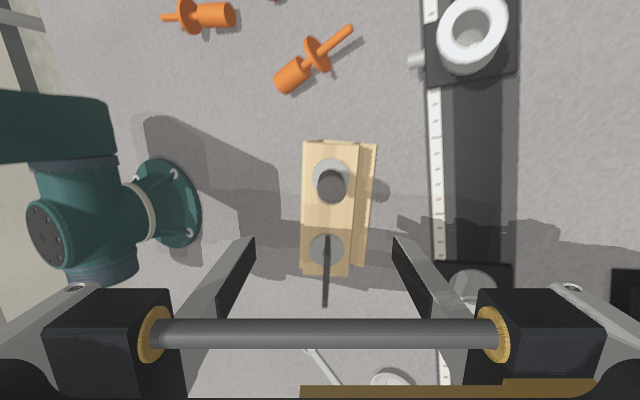

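View pics/d_scene.png

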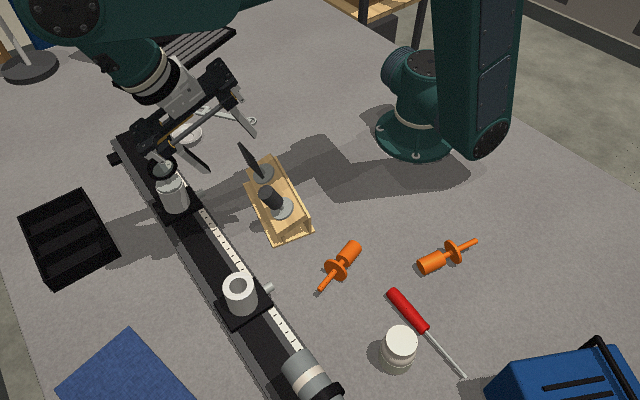

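The wrist view shows the drum at about (331,185), where I predicted (330,186). The rack edge is parallel to the tool's x axis, and the screen is edge-on at (326,270), clear of the fingers. Next I descend along the axis and check before closing.

```bash
python3 -m inch '[{"dx":0.2,"dy":0.14,"dz":0.8,"rx":-0.07,"ry":-0.05,"rz":0,"grip":1},{"dx":0.17,"dy":0.14,"dz":0.8,"rx":-0.07,"ry":-0.05,"rz":0,"grip":1},{"dx":0,"dy":0,"dz":0.9,"rx":0,"ry":0,"rz":0,"grip":1},{"dx":0,"dy":0,"dz":0.9,"rx":0,"ry":0,"rz":0,"grip":1},{"dx":0,"dy":0,"dz":0.9,"rx":0,"ry":0,"rz":0,"grip":1},{"dx":0,"dy":0,"dz":0.8,"rx":0,"ry":0,"rz":0,"grip":1},{"dx":0,"dy":0,"dz":0,"rx":0,"ry":0,"rz":0,"grip":1}]'
python3 - <<'E'
from go import *
from bench import cams,spotter
T=D-.005*a;rep(T,RL)
ims=[]
for n,(x0,y0,w,h) in dict(wrist=(220,130,200,150),scene=(220,130,120,90),side=(260,110,120,90)).items():
    p=cams.snapshot(n);c=cam(p);im=p["frame"][:,:,::-1].copy()
    print(n,"drum pred",proj(c,D))
    if n!='side': print([(np.round(d["pixel"],1).tolist(),round(d["score"],2)) for d in spotter.place_of(p,"beam_block_drum")])
    cv2.imwrite(f"pics/e_{n}_full.png",im)
    ims.append(cv2.resize(im[y0:y0+h,x0:x0+w],(400,300),interpolation=cv2.INTER_CUBIC))
cv2.imwrite("pics/e.png",np.vstack([np.hstack(ims[:2]),np.hstack([ims[2],ims[2]*0])]))
E
```

```text
time: 6.02
tool_pos: [0.4791, 0.0148, 0.1527]
ee_rot: [-2.735, 0.002, 1.394]
wrist_force: [0.7, -0.1, 0.4]
width: 0.094
t 6.03 p [0.4791 0.0148 0.1527] z [-0.389  0.068 -0.919] y [ 0.904 -0.162 -0.395] F [ 0.7 -0.1  0.4] w 0.0940
shift now-axes [0.23 0.08 2.11] goal-axes [0.24 0.11 2.11] turn [ 0.14 -0.03 -0.12]
wrist drum pred [[325.96340012 222.10374224]]
[([265.1, 57.9], 0.91), ([327.6, 223.1], 0.86)]
scene drum pred [[270.37465083 197.31266057]]
[([349.9, 253.6], 0.85), ([432.7, 264.0], 0.65), ([271.1, 193.4], 0.59)]
side drum pred [[300.87682508 173.03508276]]
```

View pics/e.png

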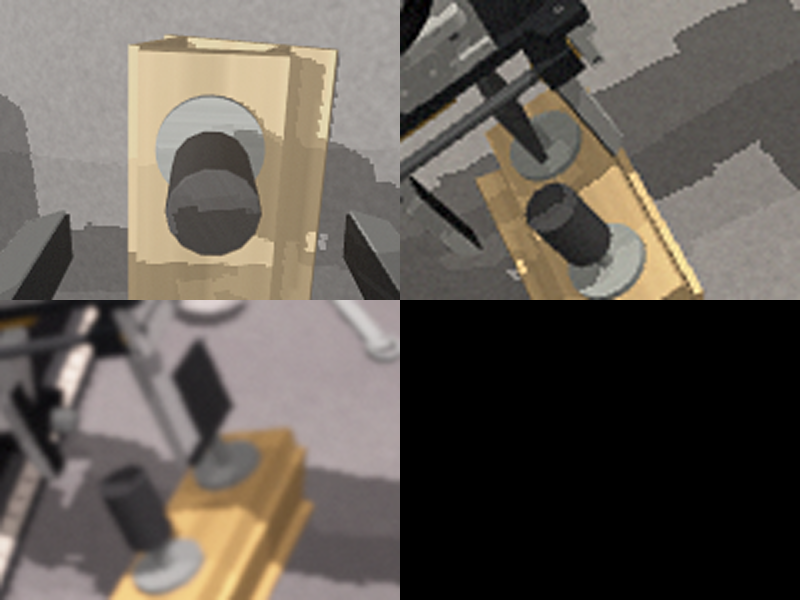

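The fingers straddle the drum, which shows at about (327,223) in the wrist view. I'll go on down and close.

```bash
python3 -m inch '[{"dx":0.12,"dy":0.08,"dz":0.6,"rx":0.1,"ry":0,"rz":-0.08,"grip":1},{"dx":0.1,"dy":0.06,"dz":0.6,"rx":0.05,"ry":0,"rz":-0.04,"grip":1},{"dx":0,"dy":0,"dz":0.6,"rx":0,"ry":0,"rz":0,"grip":1},{"dx":0,"dy":0,"dz":0.4,"rx":0,"ry":0,"rz":0,"grip":1},{"dx":0,"dy":0,"dz":0,"rx":0,"ry":0,"rz":0,"grip":1}]'
python3 - <<'E'
from go import *
from bench import cams,spotter
T=D-.005*a;rep(T,RL)
ims=[]
for n,(x0,y0,w,h) in dict(wrist=(220,180,200,150),scene=(220,130,120,90)).items():
    p=cams.snapshot(n);c=cam(p);im=p["frame"][:,:,::-1].copy()
    print(n,"drum pred",proj(c,D))
    ims.append(cv2.resize(im[y0:y0+h,x0:x0+w],(400,300),interpolation=cv2.INTER_CUBIC))
cv2.imwrite("pics/f.png",np.hstack(ims[:2]))
E
```

```text
time: 6.9
tool_pos: [0.4624, 0.0244, 0.0985]
ee_rot: [-2.725, -0.003, 1.405]
wrist_force: [0.7, -0.0, 0.2]
width: 0.0941
t 6.90 p [0.4624 0.0244 0.0985] z [-0.399  0.07  -0.914] y [ 0.902 -0.15  -0.405] F [ 0.7 -0.   0.2] w 0.0941
shift now-axes [-0.03 -0.11 -0.17] goal-axes [-0.03 -0.11 -0.17] turn [ 0.02 -0.03  0.02]
wrist drum pred [[318.7756446  263.38135387]]
scene drum pred [[270.37465083 197.31266057]]
```

View pics/f.png

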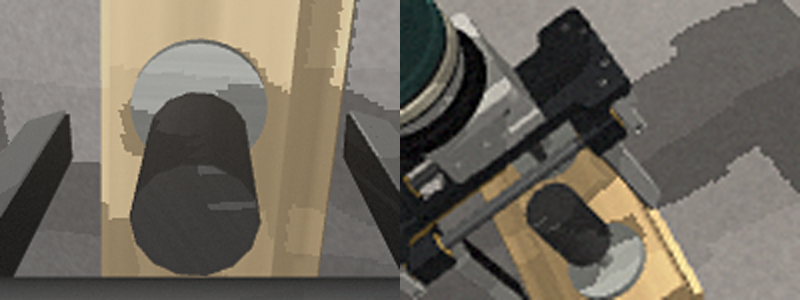

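The drum is 2.9 mm off centre towards tool −y, which agrees with my earlier estimate, so I'll correct that and close.

```bash
python3 -m inch '[{"dx":-0.03,"dy":-0.11,"dz":-0.1,"rx":0,"ry":0,"rz":0,"grip":1},{"dx":0,"dy":0,"dz":0,"rx":0,"ry":0,"rz":0,"grip":0.3},{"dx":0,"dy":0,"dz":0,"rx":0,"ry":0,"rz":0,"grip":0},{"dx":0,"dy":0,"dz":0,"rx":0,"ry":0,"rz":0,"grip":0},{"dx":0,"dy":0,"dz":0,"rx":0,"ry":0,"rz":0,"grip":0},{"dx":0,"dy":0,"dz":0,"rx":0,"ry":0,"rz":0,"grip":0},{"dx":0,"dy":0,"dz":0,"rx":0,"ry":0,"rz":0,"grip":0}]'
python3 - <<'E'
from go import *
from bench import cams
T=D-.005*a;rep(T,RL)
p=cams.snapshot("wrist");c=cam(p);print(proj(c,D),proj(c,D+.025*a))
cv2.imwrite("pics/g.png",p["frame"][150:350,170:470,::-1].repeat(2,0).repeat(2,1))
E
```

```text
time: 7.88
tool_pos: [0.4631, 0.0234, 0.1048]
ee_rot: [-2.731, -0.004, 1.405]
wrist_force: [0.3, 0.0, -0.4]
width: 0.0371
t 7.88 p [0.4631 0.0234 0.1048] z [-0.393  0.069 -0.917] y [ 0.905 -0.15  -0.399] F [ 0.3  0.  -0.4] w 0.0371
shift now-axes [ 0.   -0.04  0.08] goal-axes [ 0.   -0.04  0.08] turn [ 0.1  -0.04  0.01]
[[321.72637385 257.61036641]] [[321.84069092 278.28451079]]
```

View pics/g.png

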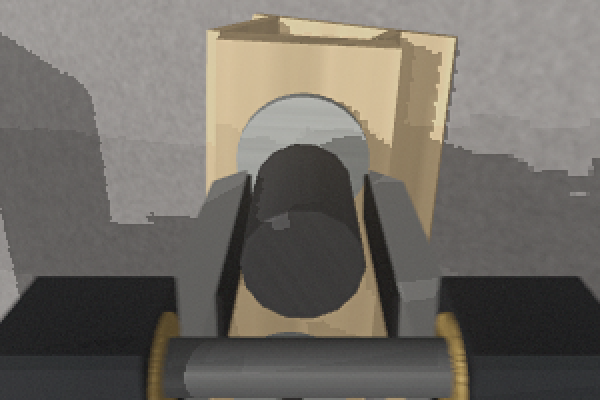

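```bash
python3 -m inch '[{"dx":0,"dy":0,"dz":0,"rx":0,"ry":0,"rz":0,"grip":0},{"dx":0,"dy":0,"dz":0,"rx":0,"ry":0,"rz":0,"grip":0},{"dx":0,"dy":0,"dz":0,"rx":0,"ry":0,"rz":0,"grip":0}]'
python3 - <<'E'
from go import *
T=D-.005*a;rep(T,RL)
E
```

```text
time: 8.3
tool_pos: [0.4629, 0.0235, 0.1049]
ee_rot: [-2.731, -0.004, 1.405]
wrist_force: [0.8, -0.1, 1.1]
width: 0.0336
t 8.30 p [0.4629 0.0235 0.1049] z [-0.394  0.069 -0.917] y [ 0.904 -0.15  -0.4  ] F [ 0.8 -0.1  1.1] w 0.0336
shift now-axes [ 0.   -0.03  0.08] goal-axes [ 0.   -0.03  0.08] turn [ 0.09 -0.04  0.01]
```

Gripped at 33.6 mm. I'll draw it out along the axis, gently at first.

```bash
python3 -m inch '[{"dx":0,"dy":0,"dz":-0.3,"rx":0.04,"ry":0,"rz":0,"grip":0},{"dx":0,"dy":0,"dz":-0.4,"rx":0,"ry":0,"rz":0,"grip":0},{"dx":0,"dy":0,"dz":-0.4,"rx":0,"ry":0,"rz":0,"grip":0}]'
python3 - <<'E'
from go import *
T=D-.005*a;rep(T,RL)
E
python3 -m inch '[{"dx":0,"dy":0,"dz":-0.5,"rx":0,"ry":0,"rz":0,"grip":0},{"dx":0,"dy":0,"dz":-0.5,"rx":0,"ry":0,"rz":0,"grip":0},{"dx":0,"dy":0,"dz":-0.5,"rx":0,"ry":0,"rz":0,"grip":0}]'
python3 - <<'E'
from go import *
from bench import cams
T=D-.005*a;rep(T,RL)
p=cams.snapshot("scene")
cv2.imwrite("pics/i.png",cv2.resize(p["frame"][110:260,190:390,::-1],(800,600)))
E
```

```text
time: 8.68
tool_pos: [0.4739, 0.0215, 0.1299]
ee_rot: [-2.725, -0.003, 1.405]
wrist_force: [0.2, -0.0, -2.1]
width: 0.0338
t 8.68 p [0.4739 0.0215 0.1299] z [-0.398  0.07  -0.915] y [ 0.902 -0.15  -0.405] F [ 0.2 -0.  -2.1] w 0.0338
shift now-axes [ 0.01 -0.04  1.18] goal-axes [ 0.01 -0.03  1.18] turn [ 0.03 -0.04  0.01]
time: 9.05
tool_pos: [0.4903, 0.0186, 0.1669]
ee_rot: [-2.726, -0.003, 1.405]
wrist_force: [0.5, -0.6, -2.0]
width: 0.0337
t 9.05 p [0.4903 0.0186 0.1669] z [-0.397  0.07  -0.915] y [ 0.903 -0.15  -0.403] F [ 0.5 -0.6 -2. ] w 0.0337
shift now-axes [ 0.01 -0.05  2.8 ] goal-axes [ 0.02 -0.04  2.8 ] turn [ 0.04 -0.04  0.01]
```

View pics/i.png

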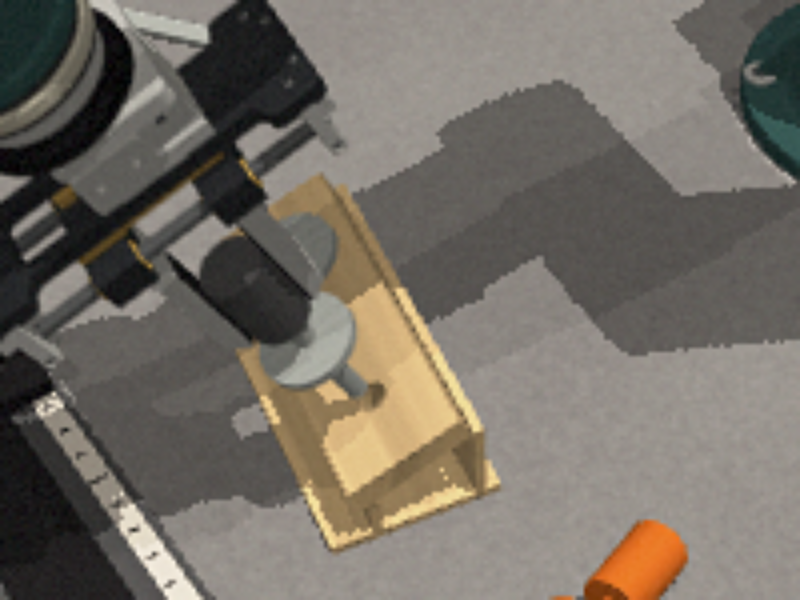

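The post is clear of the rack hole, and the screen is undisturbed. Now I'll refine the mouth with the rim height fixed at 0.111.

```bash
python3 -m inch '[{"dx":0,"dy":-0.3,"dz":-0.8,"rx":0,"ry":0,"rz":0,"grip":0},{"dx":0,"dy":-0.3,"dz":-0.8,"rx":0,"ry":0,"rz":0,"grip":0},{"dx":0,"dy":-0.3,"dz":-0.8,"rx":0,"ry":0,"rz":0,"grip":0},{"dx":0.5,"dy":-0.2,"dz":-0.8,"rx":0,"ry":0,"rz":0,"grip":0}]'
cat > fh.py <<'E'
from fit import *
from go import rep
imgs=[]
M={}
for n,p in P.items():
    cen=(238,286) if n=="scene" else (215,208)
    x0,y0=cen[0]-24,cen[1]-20; M[n]=(p["frame"][y0:y0+40,x0:x0+48].max(2).astype(float),np.array([x0,y0]))
ez=np.array([0,0,1.])
def one(n,x,h=0):
    # ring brightness contrast: bright annulus vs dark bore
    g,off=M[n]
    c=np.array([x[0],x[1],.111])
    o=fill(C[n],circ(c,ez,.028),g.shape,off);i=fill(C[n],circ(c,ez,.015),g.shape,off)
    A=np.stack([o-i,i],-1).reshape(-1,2)
    ring=o>0.99
    A=np.stack([o-i,i],-1)[ring];b=g[ring]
    s,r,_,_=np.linalg.lstsq(A,b,rcond=None)
    return ((A@s-b)**2).sum()/ring.sum()
for n in P:
    best=min(((one(n,(X,Y)),X,Y) for X in np.arange(.600,.640,.002) for Y in np.arange(.14,.18,.002)))
    r=minimize(lambda x:one(n,x),best[1:],method="Nelder-Mead",options=dict(initial_simplex=[best[1:],(best[1]+.002,best[2]),(best[1],best[2]+.002)],xatol=1e-5))
    print(n,best,r.x,r.fun,proj(C[n],[*r.x,.111]))
    g,off=M[n];im=P[n]["frame"][off[1]:off[1]+40,off[0]:off[0]+48,::-1]
    im=cv2.resize(im,None,fx=8,fy=8,interpolation=cv2.INTER_CUBIC)
    for rr in(.028,.015):
        cv2.polylines(im,[((proj(C[n],circ(np.array([*r.x,.111]),ez,rr))-off+.5)*8).astype(int)],True,(0,0,255),1)
    imgs.append(im)
cv2.imwrite("pics/holder.png",np.hstack(imgs))
E
python3 fh.py; python3 -c "
from go import *
rep([0,0,0],RL)"
```

```text
time: 9.6
tool_pos: [0.5002, 0.0288, 0.2546]
ee_rot: [-2.726, -0.003, 1.403]
wrist_force: [-0.0, 0.3, -2.9]
width: 0.034
scene (np.float64(554.3401929304056), np.float64(0.62), np.float64(0.15400000000000003)) [0.61914467 0.15396109] 148.14648222994987 [[237.63856578 285.25563012]]
side (np.float64(173.91635937114324), np.float64(0.618), np.float64(0.15400000000000003)) [0.61734841 0.15375803] 151.99167091332126 [[214.91546089 208.10145131]]
t 9.70 p [0.5013 0.0298 0.2562] z [-0.393  0.07  -0.917] y [ 0.905 -0.149 -0.399] F [-0.2  0.9 -2.9] w 0.0336
shift now-axes [ -4.52 -13.88  17.19] goal-axes [ -4.48 -13.72  17.33] turn [ 0.1  -0.04  0.03]
```

View pics/holder.png

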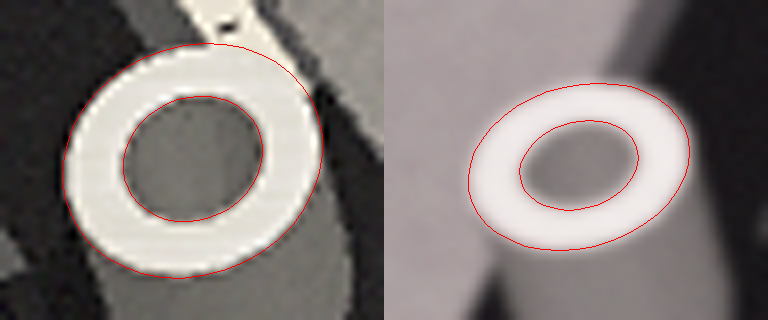

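The rim fits well in both views, giving a mouth at about (0.618, 0.154, 0.111).

```bash
cat >> go.py <<'E'
H=np.array([.618,.154,.111])
E
python3 - <<'E'
from go import *
T=H+[0,0,.04]+.107*a;print(T);rep(T,RL)
print(robot.get_obs()["joint_positions"])
E
```

```text
[0.66092396 0.14681699 0.24874936]
t 9.70 p [0.5013 0.0298 0.2562] z [-0.393  0.07  -0.917] y [ 0.905 -0.149 -0.399] F [-0.2  0.9 -2.9] w 0.0336
shift now-axes [ 5.67  5.2  -1.91] goal-axes [ 5.67  5.17 -1.98] turn [ 0.1  -0.04  0.03]
[-0.07941522  0.27411344  1.13700757  0.04531416  2.13858549  0.10134642]
```

```bash
python3 -m inch '[{"dx":0.57,"dy":0.52,"dz":-0.4,"rx":0.02,"ry":0,"rz":0,"grip":0},{"dx":0.57,"dy":0.52,"dz":-0.4,"rx":0.02,"ry":0,"rz":0,"grip":0},{"dx":0.57,"dy":0.52,"dz":-0.3,"rx":0.02,"ry":0,"rz":0,"grip":0},{"dx":0.57,"dy":0.52,"dz":-0.2,"rx":0.02,"ry":0,"rz":0,"grip":0},{"dx":0.57,"dy":0.52,"dz":-0.2,"rx":0.02,"ry":0,"rz":0,"grip":0},{"dx":0.57,"dy":0.52,"dz":-0.2,"rx":0,"ry":0,"rz":0,"grip":0},{"dx":0.57,"dy":0.52,"dz":-0.2,"rx":0,"ry":0,"rz":0,"grip":0},{"dx":0.57,"dy":0.52,"dz":0,"rx":0,"ry":0,"rz":0,"grip":0},{"dx":0.57,"dy":0.52,"dz":0,"rx":0,"ry":0,"rz":0,"grip":0},{"dx":0.5,"dy":0.5,"dz":0,"rx":0,"ry":0,"rz":0,"grip":0},{"dx":0,"dy":0,"dz":0,"rx":0,"ry":0,"rz":0,"grip":0}]'
cat > look.py <<'E'
from go import *
from bench import cams,spotter
import sys
def look(tag,T,Rg,foff=.107):
    rep(T,Rg)
    o=robot.get_obs();R=Ro.from_euler('xyz',o["ee_rot"]).as_matrix();f=o["tool_pos"]+foff*R[:,2]
    print("foot nominal",np.round(f,4), "joints",np.round(o["joint_positions"],2))
    ims=[]
    for n,(cx,cy) in dict(scene=(240,270),side=(220,195)).items():
        p=cams.snapshot(n);c=cam(p);im=p["frame"][:,:,::-1].copy()
        cx,cy=proj(c,H+[0.01,0,.03])[0].astype(int);x0,y0=cx-50,max(0,cy-50)
        print(n,"footpx pred",np.round(proj(c,f)[0],1),"mouth",np.round(proj(c,H)[0],1),[(np.round(d["pixel"],1).tolist(),round(d["score"],2)) for d in spotter.place_of(p,"beam_block")][:3])
        im=cv2.resize(im[y0:y0+100,x0:x0+100],(400,400),interpolation=cv2.INTER_CUBIC)
        for X in [f]: 
            q=((proj(c,X)[0]-[x0,y0]+.5)*4).astype(int);cv2.circle(im,tuple(int(v) for v in q),3,(0,0,255),1)
        ims.append(im)
    cv2.imwrite(f"pics/{tag}.png",np.hstack(ims))
E
python3 -c "
from look import *
look('j1',H+[0,0,.04]+.107*a,RL)"
```

```text
time: 11.08
tool_pos: [0.6629, 0.1446, 0.232]
ee_rot: [-2.704, 0.005, 1.402]
wrist_force: [-0.1, 0.0, -1.8]
width: 0.0336
t 11.07 p [0.6629 0.1446 0.232 ] z [-0.419  0.066 -0.906] y [ 0.893 -0.154 -0.424] F [-0.1  0.  -1.8] w 0.0336
shift now-axes [ 0.07 -0.37 -0.57] goal-axes [ 0.07 -0.36 -0.57] turn [-0.21  0.04 -0.05]
foot nominal [0.6182 0.1517 0.1351] joints [0.08 0.74 0.52 0.13 2.3  0.32]
scene footpx pred [235.4 277.2] mouth [238.2 284.9] [([237.3, 280.0], 0.92), ([318.7, 287.3], 0.75), ([473.5, 240.7], 0.71)]
side footpx pred [212.4 199.6] mouth [214.6 208.2] [([437.0, 340.5], 0.9), ([213.4, 201.1], 0.68), ([272.8, 261.9], 0.56)]
```

View pics/j1.png

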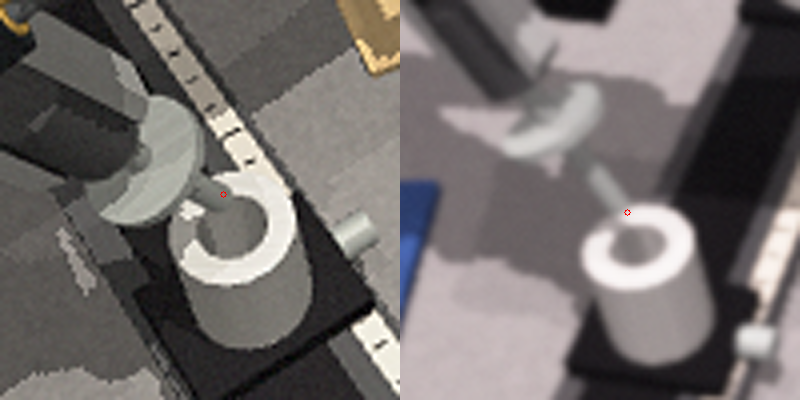

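The foot is over the mouth (scene about (236,279), side about (213,200)) and still about 20–24 mm above the rim. I'll lower it leaning until the foot is about 12 mm in.

```bash
python3 - <<'E'
from go import *
from h import *
from bench import cams
C=[cam(cams.snapshot(n)) for n in("scene","side")]
print(tri(C,[[237.3,280],[213.4,201.1]]))
rep(H+[0,0,.003]+.107*a,RL)
rep(H+[0,0,-.012]+.107*a,RL)
E
```

```text
(array([0.61709194, 0.15414964, 0.13053022]), array([-0.2, -0.8, -0.4,  0.9]))
t 11.38 p [0.6626 0.1439 0.2361] z [-0.414  0.068 -0.908] y [ 0.895 -0.155 -0.419] F [-0.4 -0.3 -2.2] w 0.0337
shift now-axes [0.11 0.33 0.92] goal-axes [0.1  0.32 0.92] turn [-0.16  0.02 -0.06]
t 11.38 p [0.6626 0.1439 0.2361] z [-0.414  0.068 -0.908] y [ 0.895 -0.155 -0.419] F [-0.4 -0.3 -2.2] w 0.0337
shift now-axes [0.11 0.58 1.46] goal-axes [0.1  0.56 1.47] turn [-0.16  0.02 -0.06]
```

```bash
python3 -m inch '[{"dx":0.04,"dy":0.15,"dz":0.3,"rx":-0.08,"ry":0,"rz":0,"grip":0},{"dx":0.04,"dy":0.12,"dz":0.32,"rx":-0.08,"ry":0,"rz":0,"grip":0},{"dx":0.03,"dy":0.12,"dz":0.32,"rx":0,"ry":0,"rz":0,"grip":0},{"dx":0,"dy":0,"dz":0,"rx":0,"ry":0,"rz":0,"grip":0}]'
python3 -c "
from look import *
look('j2',H+[0,0,-.012]+.107*a,RL)"
```

```text
time: 11.88
tool_pos: [0.6616, 0.1463, 0.2097]
ee_rot: [-2.725, 0.004, 1.4]
wrist_force: [-0.4, 0.0, -2.6]
width: 0.0338
t 11.88 p [0.6616 0.1463 0.2097] z [-0.4    0.065 -0.914] y [ 0.901 -0.157 -0.405] F [-0.4  0.  -2.6] w 0.0338
shift now-axes [0.02 0.18 0.48] goal-axes [0.02 0.18 0.48] turn [ 0.02  0.02 -0.06]
foot nominal [0.6188 0.1533 0.1118] joints [0.08 0.72 0.61 0.12 2.22 0.31]
scene footpx pred [237.5 284.6] mouth [238.2 284.9] [([475.5, 240.3], 0.66), ([238.8, 284.3], 0.59)]
side footpx pred [214.2 207.6] mouth [214.6 208.2] [([274.2, 260.4], 0.91), ([215.1, 211.1], 0.74), ([437.0, 340.3], 0.74)]
```

View pics/j2.png

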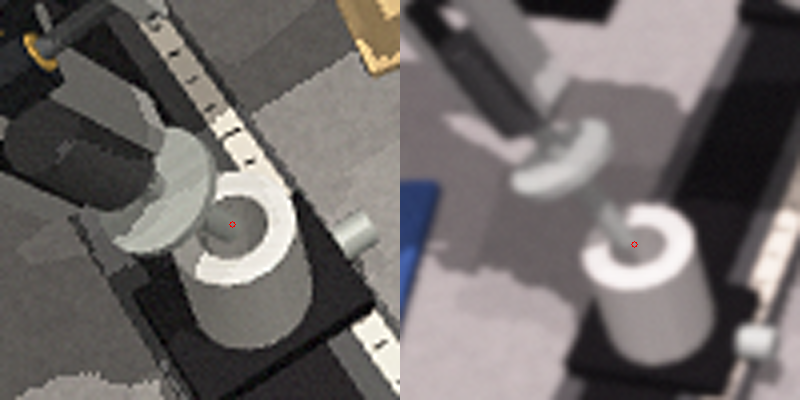

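The foot is at rim level, centred in the bore in both views. Going about 12 mm deeper, still leaning.

```bash
python3 -m inch '[{"dx":0,"dy":0.07,"dz":0.28,"rx":0,"ry":0,"rz":0,"grip":0},{"dx":0,"dy":0.07,"dz":0.25,"rx":0,"ry":0,"rz":0,"grip":0},{"dx":0,"dy":0,"dz":0,"rx":0,"ry":0,"rz":0,"grip":0}]'
python3 -c "
from look import *
look('j3',H+[-.003,0,-.012]+.107*a,RL)
up=frame(0,-9.5)
rep(H+[0,0,-.013]+[0,0,.107],up)"
```

```text
time: 12.45
tool_pos: [0.6602, 0.1466, 0.1971]
ee_rot: [-2.728, 0.003, 1.4]
wrist_force: [-0.1, -0.2, -2.4]
width: 0.0339
t 12.45 p [0.6602 0.1466 0.1971] z [-0.396  0.066 -0.916] y [ 0.902 -0.157 -0.401] F [-0.1 -0.2 -2.4] w 0.0339
shift now-axes [-0.01 -0.08  0.05] goal-axes [-0.01 -0.08  0.05] turn [ 0.07  0.01 -0.06]
foot nominal [0.6179 0.1536 0.0991] joints [0.09 0.71 0.64 0.12 2.19 0.31]
scene footpx pred [239.1 287.9] mouth [238.2 284.9] [([316.8, 290.2], 0.83), ([476.8, 244.1], 0.65), ([239.1, 286.6], 0.58)]
side footpx pred [215.9 211.7] mouth [214.6 208.2] [([214.9, 212.3], 0.85), ([271.4, 259.7], 0.72), ([437.9, 341.0], 0.7)]
t 12.65 p [0.6607 0.1465 0.1983] z [-0.394  0.066 -0.917] y [ 0.903 -0.157 -0.4  ] F [-0.1  0.2 -2.5] w 0.0339
shift now-axes [ 0.   -1.7   0.45] goal-axes [ 0.01 -1.73 -0.27] turn [-4.71  0.01 -0.06]
```

View pics/j3.png

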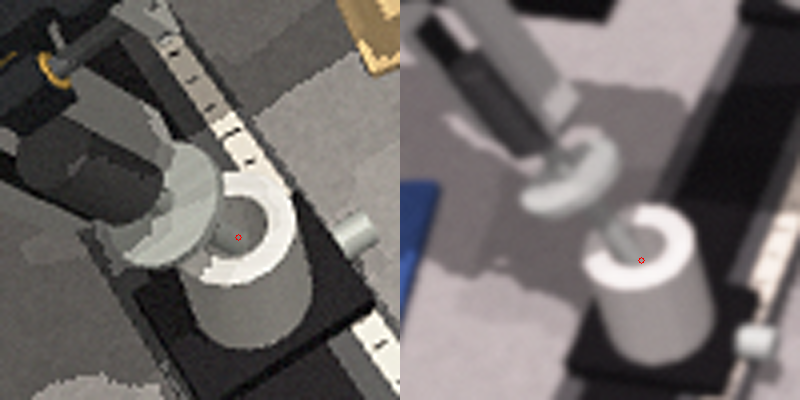

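The foot is about 12 mm inside, leaning, with no contact force beyond its weight. I'll straighten it about the foot.

```bash
python3 -m inch '[{"dx":0,"dy":-0.18,"dz":0,"rx":-0.47,"ry":0,"rz":0,"grip":0},{"dx":0,"dy":-0.18,"dz":0,"rx":-0.47,"ry":0,"rz":0,"grip":0},{"dx":0,"dy":-0.18,"dz":0,"rx":-0.47,"ry":0,"rz":0,"grip":0},{"dx":0,"dy":-0.18,"dz":0,"rx":-0.47,"ry":0,"rz":0,"grip":0},{"dx":0,"dy":-0.18,"dz":0,"rx":-0.47,"ry":0,"rz":0,"grip":0}]'
python3 -c "
from look import *
look('k1',H+[0,0,.094],frame(0,-9.5))"
```

```text
time: 13.28
tool_pos: [0.6399, 0.1498, 0.2055]
ee_rot: [-2.941, 0.002, 1.399]
wrist_force: [0.0, 0.6, -1.8]
width: 0.0335
t 13.28 p [0.6399 0.1498 0.2055] z [-0.196  0.032 -0.98 ] y [ 0.966 -0.168 -0.199] F [ 0.   0.6 -1.8] w 0.0335
shift now-axes [ 0.02 -0.87  0.2 ] goal-axes [ 0.02 -0.89  0.02] turn [-2.29  0.02 -0.07]
foot nominal [0.6189 0.1532 0.1006] joints [0.12 0.48 0.92 0.06 1.93 0.3 ]
scene footpx pred [238.4 287.7] mouth [238.2 284.9] [([318.3, 290.0], 0.94), ([238.0, 288.4], 0.59), ([477.1, 238.3], 0.56)]
side footpx pred [215.3 211. ] mouth [214.6 208.2] [([212.5, 215.2], 0.93), ([436.4, 340.2], 0.61)]
```

View pics/k1.png

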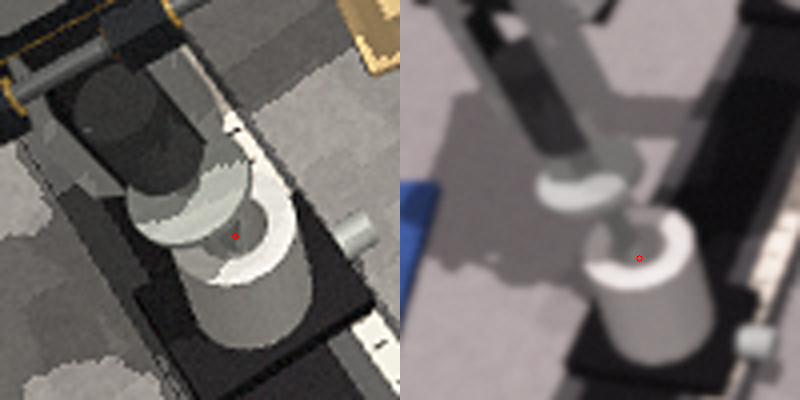

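```bash
python3 -m inch '[{"dx":0,"dy":-0.18,"dz":0,"rx":-0.47,"ry":0,"rz":0,"grip":0},{"dx":0,"dy":-0.18,"dz":0,"rx":-0.47,"ry":0,"rz":0,"grip":0},{"dx":0,"dy":-0.18,"dz":0,"rx":-0.47,"ry":0,"rz":0,"grip":0},{"dx":0,"dy":-0.18,"dz":0,"rx":-0.47,"ry":0,"rz":0,"grip":0},{"dx":0,"dy":-0.18,"dz":0,"rx":-0.4,"ry":0,"rz":0,"grip":0},{"dx":0,"dy":0,"dz":0,"rx":0,"ry":0,"rz":0,"grip":0}]'
python3 -c "
from look import *
look('k2',H+[0,0,.094],frame(0,-9.5))"
```

```text
time: 14.22
tool_pos: [0.6193, 0.1522, 0.2041]
ee_rot: [-3.135, 0.004, 1.397]
wrist_force: [0.1, -0.4, -2.6]
width: 0.0337
t 14.22 p [0.6193 0.1522 0.2041] z [-0.008 -0.003 -1.   ] y [ 0.985 -0.173 -0.007] F [ 0.1 -0.4 -2.6] w 0.0337
shift now-axes [ 0.06 -0.06 -0.04] goal-axes [ 0.06 -0.06 -0.04] turn [-0.08  0.04 -0.1 ]
foot nominal [0.6185 0.1519 0.0971] joints [ 0.15  0.29  1.16 -0.    1.7   0.33]
scene footpx pred [238.5 288. ] mouth [238.2 284.9] [([472.9, 241.1], 0.82), ([240.8, 288.8], 0.76), ([317.2, 288.8], 0.61)]
side footpx pred [216.1 211.7] mouth [214.6 208.2] [([275.1, 262.7], 0.73), ([437.5, 340.3], 0.63), ([217.0, 214.1], 0.55)]
```

View pics/k2.png

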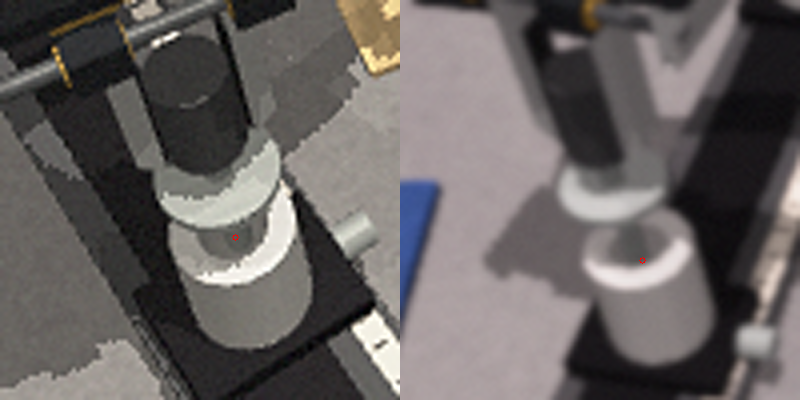

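It is upright in the bore in both views. I'll lower it most of the way, then creep.

```bash
python3 -m inch '[{"dx":0.06,"dy":-0.06,"dz":0,"rx":-0.08,"ry":0.04,"rz":0,"grip":0},{"dx":0,"dy":0,"dz":0.3,"rx":0,"ry":0,"rz":0,"grip":0},{"dx":0,"dy":0,"dz":0.3,"rx":0,"ry":0,"rz":0,"grip":0},{"dx":0,"dy":0,"dz":0.3,"rx":0,"ry":0,"rz":0,"grip":0},{"dx":0,"dy":0,"dz":0.3,"rx":0,"ry":0,"rz":0,"grip":0},{"dx":0,"dy":0,"dz":0,"rx":0,"ry":0,"rz":0,"grip":0}]'
python3 -c "
from look import *
look('k3',H+[0,0,.052],frame(0,-9.5))"
```

```text
time: 15.18
tool_pos: [0.6188, 0.1533, 0.1695]
ee_rot: [-3.138, 0.002, 1.395]
wrist_force: [0.9, 0.2, -2.6]
width: 0.0338
t 15.18 p [0.6188 0.1533 0.1695] z [-0.003 -0.001 -1.   ] y [ 0.985 -0.175 -0.003] F [ 0.9  0.2 -2.6] w 0.0338
shift now-axes [ 0.02 -0.04  0.26] goal-axes [ 0.02 -0.04  0.26] turn [-0.04  0.02 -0.11]
foot nominal [0.6185 0.1532 0.0625] joints [ 0.15  0.3   1.22 -0.    1.62  0.33]
scene footpx pred [241.6 297.4] mouth [238.2 284.9] [([318.2, 290.7], 0.95), ([244.3, 295.6], 0.81), ([474.3, 239.4], 0.76)]
side footpx pred [219.2 222.4] mouth [214.6 208.2] [([436.7, 339.9], 0.86), ([272.7, 259.9], 0.75), ([219.5, 226.6], 0.65)]
```

View pics/k3.png

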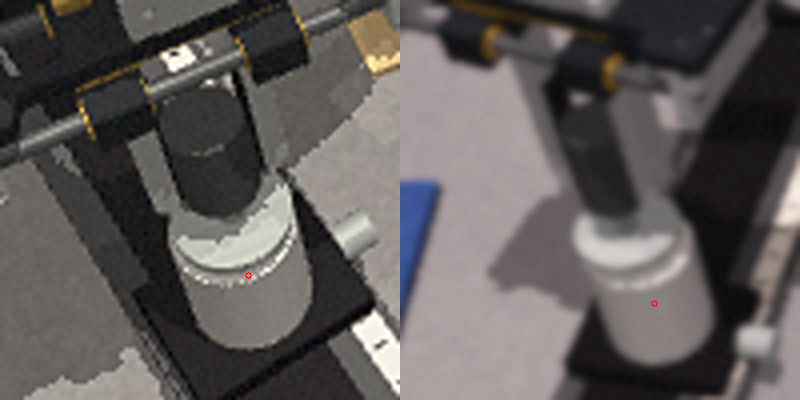

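```bash
python3 -m inch '[{"dx":0,"dy":-0.02,"dz":0.1,"rx":-0.03,"ry":0,"rz":0,"grip":0},{"dx":0,"dy":-0.02,"dz":0.08,"rx":0,"ry":0,"rz":0,"grip":0},{"dx":0,"dy":0,"dz":0,"rx":0,"ry":0,"rz":0,"grip":0}]'; python3 -m inch '[{"dx":0,"dy":0,"dz":0.08,"rx":0,"ry":0,"rz":0,"grip":0},{"dx":0,"dy":0,"dz":0,"rx":0,"ry":0,"rz":0,"grip":0}]'
```

```text
time: 15.75
tool_pos: [0.619, 0.1537, 0.1676]
ee_rot: [3.137, -0.0, 1.395]
wrist_force: [0.0, -0.3, -2.0]
width: 0.0337
time: 16.0
tool_pos: [0.619, 0.1537, 0.1655]
ee_rot: [3.137, -0.0, 1.395]
wrist_force: [-0.2, 0.5, -2.2]
width: 0.0334
```

```bash
python3 -m inch '[{"dx":0,"dy":0,"dz":0.06,"rx":0,"ry":0,"rz":0,"grip":0},{"dx":0,"dy":0,"dz":0,"rx":0,"ry":0,"rz":0,"grip":0}]'; python3 -m inch '[{"dx":0,"dy":0,"dz":0.06,"rx":0,"ry":0,"rz":0,"grip":0},{"dx":0,"dy":0,"dz":0,"rx":0,"ry":0,"rz":0,"grip":0}]'
```

```text
time: 16.25
tool_pos: [0.619, 0.1537, 0.1638]
ee_rot: [3.137, -0.0, 1.395]
wrist_force: [0.5, -0.2, -3.3]
width: 0.0334
time: 16.5
tool_pos: [0.619, 0.1537, 0.1622]
ee_rot: [3.137, -0.0, 1.395]
wrist_force: [0.1, 0.6, -2.1]
width: 0.0337
```

```bash
python3 -m inch '[{"dx":0,"dy":0,"dz":0.06,"rx":0,"ry":0,"rz":0,"grip":0},{"dx":0,"dy":0,"dz":0,"rx":0,"ry":0,"rz":0,"grip":0}]'; python3 -c "
from look import *
look('k4',H+[0,0,.052],frame(0,-9.5))"
```

```text
time: 16.75
tool_pos: [0.6191, 0.1537, 0.1606]
ee_rot: [3.137, -0.0, 1.395]
wrist_force: [-0.8, -0.5, -3.0]
width: 0.0335
t 16.75 p [0.6191 0.1537 0.1606] z [ 0.004 -0.001 -1.   ] y [ 0.985 -0.175  0.004] F [-0.8 -0.5 -3. ] w 0.0335
shift now-axes [ 0.   -0.04 -0.1 ] goal-axes [ 0.   -0.04 -0.1 ] turn [ 0.05 -0.   -0.11]
foot nominal [0.6195 0.1536 0.0536] joints [ 0.16  0.3   1.24 -0.    1.6   0.33]
scene footpx pred [241.9 300.1] mouth [238.2 284.9] [([242.9, 300.8], 0.97), ([319.0, 289.8], 0.97), ([474.2, 239.5], 0.89)]
side footpx pred [219.4 225. ] mouth [214.6 208.2] [([271.9, 261.8], 0.93), ([216.4, 227.9], 0.6), ([437.3, 342.9], 0.56)]
```

View pics/k4.png

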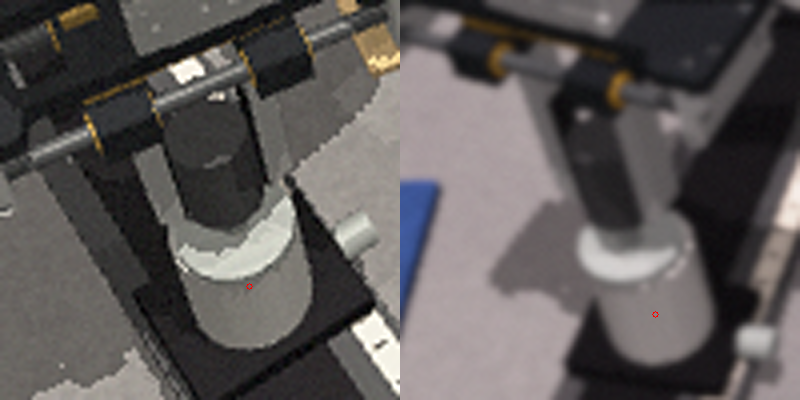

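The collar is just above the rim and the force shows no support yet. I'll keep creeping.

```bash
for i in 1; do python3 -m inch '[{"dx":0,"dy":0,"dz":0.05,"rx":0,"ry":0,"rz":0,"grip":0},{"dx":0,"dy":0,"dz":0,"rx":0,"ry":0,"rz":0,"grip":0}]'; done; python3 -m inch '[{"dx":0,"dy":0,"dz":0.05,"rx":0,"ry":0,"rz":0,"grip":0},{"dx":0,"dy":0,"dz":0,"rx":0,"ry":0,"rz":0,"grip":0}]'
```

```text
time: 17.2
tool_pos: [0.6192, 0.1537, 0.1597]
ee_rot: [3.137, -0.0, 1.395]
wrist_force: [-0.1, 0.1, -1.7]
width: 0.0335
time: 17.45
tool_pos: [0.6195, 0.1538, 0.1591]
ee_rot: [3.136, -0.001, 1.395]
wrist_force: [0.0, 0.2, -1.1]
width: 0.0338
```

```bash
python3 -m inch '[{"dx":0,"dy":0,"dz":0.05,"rx":0,"ry":0,"rz":0,"grip":0},{"dx":0,"dy":0,"dz":0,"rx":0,"ry":0,"rz":0,"grip":0}]';python3 -m inch '[{"dx":0,"dy":0,"dz":0.06,"rx":0,"ry":0,"rz":0,"grip":0},{"dx":0,"dy":0,"dz":0,"rx":0,"ry":0,"rz":0,"grip":0}]'
```

```text
time: 17.7
tool_pos: [0.6195, 0.1539, 0.1591]
ee_rot: [3.135, -0.001, 1.395]
wrist_force: [-0.0, -0.7, -2.5]
width: 0.0338
time: 17.95
tool_pos: [0.6195, 0.1539, 0.159]
ee_rot: [3.134, -0.001, 1.395]
wrist_force: [-0.6, -0.4, -0.2]
width: 0.0336
```

The descent has stopped at z 0.159 and the weight is coming onto the rim, so the collar is seated. One look, then release.

```bash
python3 -m inch '[{"dx":0,"dy":0,"dz":0,"rx":0,"ry":0,"rz":0,"grip":0.45},{"dx":0,"dy":0,"dz":0,"rx":0,"ry":0,"rz":0,"grip":0.6},{"dx":0,"dy":0,"dz":0,"rx":0,"ry":0,"rz":0,"grip":0.8},{"dx":0,"dy":0,"dz":0,"rx":0,"ry":0,"rz":0,"grip":0.8},{"dx":0,"dy":0,"dz":0,"rx":0,"ry":0,"rz":0,"grip":0.8}]'; python3 -c "
from look import *
look('l1',H+[0,0,.052],frame(0,-9.5))
p=cams.snapshot('wrist');cv2.imwrite('pics/l1w.png',p['frame'][:,:,::-1])"
```

```text
time: 18.58
tool_pos: [0.6204, 0.154, 0.1584]
ee_rot: [3.132, -0.002, 1.395]
wrist_force: [-0.7, -0.1, -0.5]
width: 0.0744
t 18.57 p [0.6204 0.154  0.1584] z [ 0.01  0.   -1.  ] y [ 0.985 -0.175  0.009] F [-0.7 -0.1 -0.5] w 0.0744
shift now-axes [-0.01 -0.09 -0.19] goal-axes [-0.01 -0.09 -0.19] turn [ 0.11 -0.02 -0.11]
foot nominal [0.6214 0.154  0.0514] joints [ 0.16  0.3   1.25 -0.    1.59  0.33]
scene footpx pred [241.3 301.4] mouth [238.2 284.9] [([243.5, 296.5], 0.95), ([474.9, 240.8], 0.84), ([318.2, 289.5], 0.69)]
side footpx pred [218.8 225.7] mouth [214.6 208.2] [([274.2, 259.5], 0.91), ([219.1, 230.1], 0.72), ([437.4, 342.4], 0.58)]
```

View pics/l1.png

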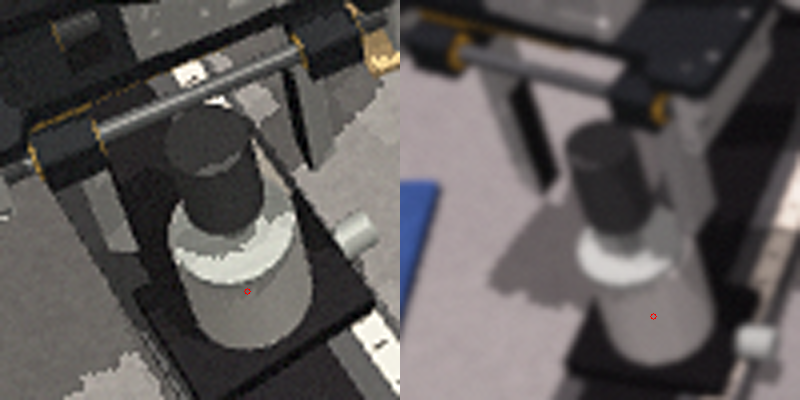

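View pics/l1w.png

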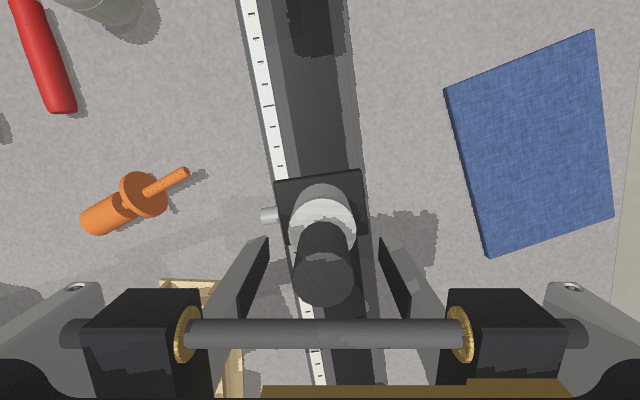

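Released; it stands upright with the collar on the rim. I'll withdraw straight up and check.

```bash
python3 -m inch '[{"dx":0,"dy":0,"dz":-0.4,"rx":0,"ry":0,"rz":0,"grip":0.9},{"dx":0,"dy":0,"dz":-0.8,"rx":0,"ry":0,"rz":0,"grip":1},{"dx":0,"dy":0,"dz":-0.9,"rx":0,"ry":0,"rz":0,"grip":1},{"dx":0,"dy":0,"dz":-1,"rx":0,"ry":0,"rz":0,"grip":1},{"dx":0,"dy":0,"dz":-1,"rx":0,"ry":0,"rz":0,"grip":1},{"dx":0,"dy":0,"dz":-1,"rx":0,"ry":0,"rz":0,"grip":1},{"dx":-0.8,"dy":-0.8,"dz":-1,"rx":0,"ry":0,"rz":0,"grip":1},{"dx":-0.8,"dy":-0.8,"dz":-1,"rx":0,"ry":0,"rz":0,"grip":1},{"dx":-0.8,"dy":-0.8,"dz":-0.5,"rx":0,"ry":0,"rz":0,"grip":1},{"dx":0,"dy":0,"dz":0,"rx":0,"ry":0,"rz":0,"grip":1}]'
cat > fin.py <<'E'
from fit import *
import sys
imgs=[]
print([ (n,[(np.round(d["pixel"],1).tolist(),round(d["score"],2)) for d in spotter.place_of(P[n],"screen_middle")]) for n in P])
def ex(z): return np.array([H[0],H[1],H[2]-.055+z])
H=np.array([.618,.154,.111]);ez=np.array([0,0,1.])
for n in P:
    c=C[n];o=proj(c,H+[0,0,.03])[0].astype(int)-[40,45]
    im=cv2.resize(P[n]["frame"][o[1]:o[1]+90,o[0]:o[0]+80,::-1],None,fx=5,fy=5,interpolation=cv2.INTER_CUBIC);im0=im.copy()
    for z,r in[(.055,.026),(.061,.026),(.085,.017),(.135,.017)]:
        cv2.polylines(im,[((proj(c,circ(ex(z),ez,r))-o+.5)*5).astype(int)],True,(0,0,255),1)
    imgs.append(np.hstack([im0,im]))
    cv2.imwrite(f"pics/m_{n}.png",P[n]["frame"][:,:,::-1])
    cv2.imwrite(f"pics/mz_{n}.png",imgs[-1])
E
python3 fin.py
```

```text
time: 20.08
tool_pos: [0.5473, 0.1043, 0.3615]
ee_rot: [3.123, -0.004, 1.396]
wrist_force: [0.7, 0.2, -0.0]
width: 0.094
[('scene', [([251.5, 157.7], 0.82)]), ('side', [([315.5, 135.8], 0.66)])]
```

View pics/mz_scene.png

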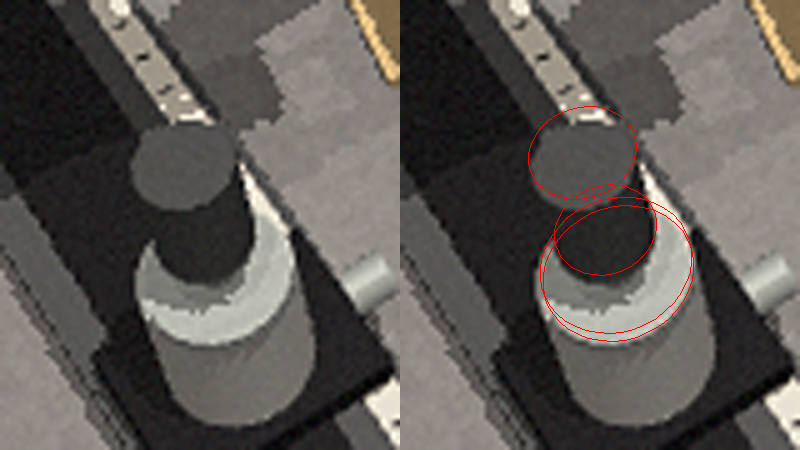

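View pics/mz_side.png

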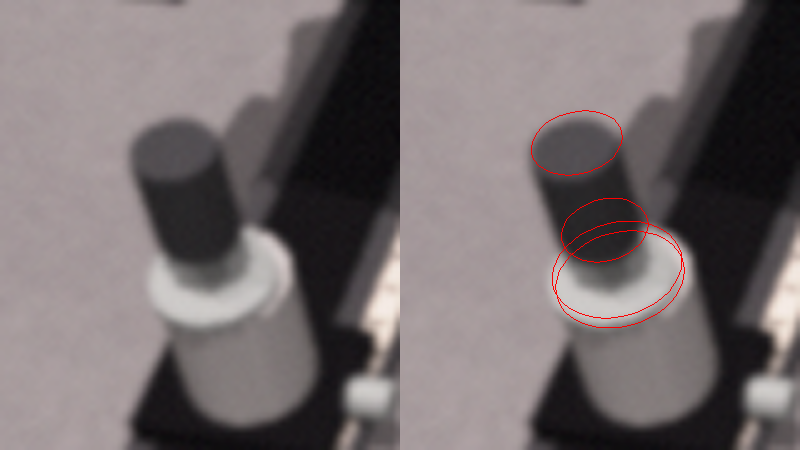

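View pics/m_scene.png

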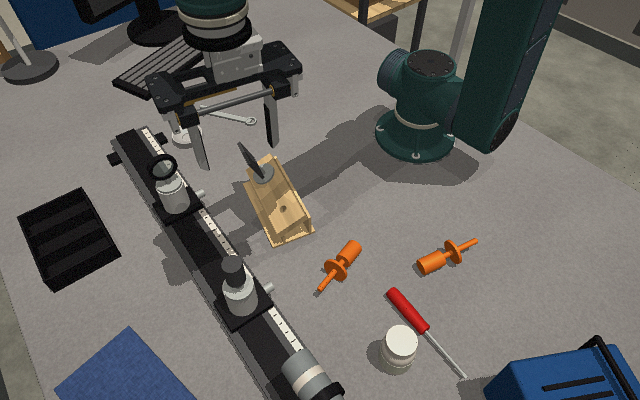

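The block stands in the holder, and the screen has not moved (scene (251.5,157.7), before (251.8,157.0)). The drum's top shows 1–2 px off the ideal outline, so I'll fit the tilt freely before deciding.

```bash
cat > ft.py <<'E'
from fit import *
M={}
for n,p in P.items():
    d=[r for r in spotter.regions_of(p,"beam_block")]
    H=np.array([.618,.154,.111]); cen=proj(C[n],H+[0,0,.055])[0].astype(int)
    d=[r for r in d if r["pixels"][cen[1]-3:cen[1]+4,cen[0]-3:cen[0]+4].any()][0]
    x0,y0=cen[0]-30,cen[1]-32; sl=np.s_[y0:y0+70,x0:x0+60]
    reg=d["pixels"];g=p["frame"].max(2)
    M[n]=(reg[sl].astype(float),(reg&(g<(95 if n=="scene" else 112)))[sl].astype(float),np.array([x0,y0]),(cv2.dilate(reg.astype(np.uint8),np.ones((5,5)))>0)[sl])
    print(n,d["extent"],d["score"])
    cv2.imwrite(f"pics/ft_{n}.png",cv2.resize(np.hstack([p["frame"][sl][:,:,::-1],(np.stack([M[n][0],M[n][1],M[n][1]*0],-1)*255).astype(np.uint8)]),None,fx=6,fy=6,interpolation=cv2.INTER_NEAREST))
def cost(x,names):
    a=axis(x[3],x[4]);f=x[:3];s=0
    for n in names:
        U,Dk,off,_=M[n];sh=U.shape
        dr=fill(C[n],cyl(f,a,.085,.135,.017),sh,off);co=fill(C[n],cyl(f,a,.055,.061,.026),sh,off);po=fill(C[n],cyl(f,a,.06,.086,.006),sh,off)
        s+=np.abs(np.maximum(np.maximum(dr,co),po)-U).sum()+np.abs(dr-Dk).sum()
    return s
for names in [("scene","side")]:
  for s0 in [(0,0),(.05,0.05),(-.05,.05),(0.05,-.05)]:
    x0=np.array([.618,.154,.056,*s0])
    sim=np.vstack([x0]+[x0+d for d in np.diag([.004,.004,.004,.04,.04])])
    r=minimize(cost,x0,args=(names,),method="Nelder-Mead",options=dict(initial_simplex=sim,maxiter=500,xatol=1e-5,fatol=.01))
    print(names,round(r.fun,1),np.round(r.x,4),"tilt",np.round(np.degrees(np.arctan(r.x[3:])),1))
E
python3 ft.py; python3 -c "
import cv2,numpy as np
a=cv2.imread('pics/ft_scene.png');b=cv2.imread('pics/ft_side.png');cv2.imwrite('pics/ft.png',cv2.resize(np.hstack([a,b]),(800,233)))"
```

```text
scene [221.6, 256.1, 254.5, 301.4] 0.71
side [199.0, 180.7, 223.9, 221.7] 0.64
('scene', 'side') 251.4 [ 0.6202  0.1533  0.05   -0.0122  0.0158] tilt [-0.7  0.9]
('scene', 'side') 250.4 [ 0.6199  0.1538  0.0501 -0.0078  0.0111] tilt [-0.4  0.6]
('scene', 'side') 251.3 [ 0.6199  0.1531  0.0501 -0.0078  0.0181] tilt [-0.4  1. ]
('scene', 'side') 249.7 [ 0.6199  0.1536  0.0499 -0.0075  0.0113] tilt [-0.4  0.6]
```

View pics/ft.png

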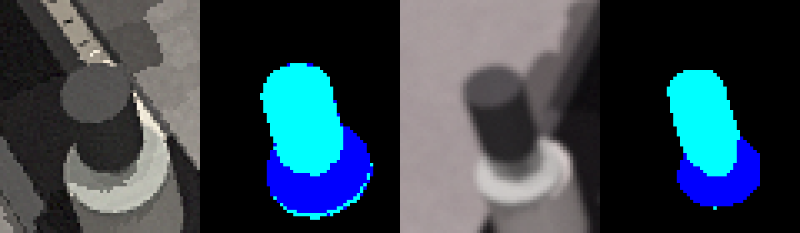

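The free fit gives a tilt under 1° and lateral offset of about 2 mm. The fitted height reads about 6 mm low, and the rim was only given as "about" 111 mm. The collar lies flat on the rim and the gripper is clear, so I'm handing in.

```bash
python3 -c "
from bench import robot
print(robot.get_obs()['time'],robot.close_job())"
```

```text
the job is handed in; nothing more can be done
20.475 None
```

The beam block is standing in the empty holder on the rail, upright with its collar on the rim, and I handed the job in at 20.5 s of the 42 s allowed. I drew it out of the rack along its axis, put its foot about 12 mm into the bore while it still leaned about 24°, straightened it, lowered it until it touched, and let go.

**Block:** The last look showed it standing free, tilted less than 1° and about 2 mm off the bore centre.

**Screen:** It is still in its rack hole, with its image position within about 1 px of where it started.

**Robot:** The gripper was well clear, and the wrist force readings stayed at about 3 N or below.

**Disagreement:** The final image fit put the block about 6 mm lower than expected, and the arm stopped about 4 mm lower than I had reckoned. The pictures showed the collar resting on the rim, so I put this down to camera calibration, the approximate rim height and small grip error, but I did not confirm it separately.

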